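# Clear the bander tray into the revolving sorter and hold its bay at the front

## Robot

A 6-joint arm with a two-finger parallel gripper is mounted at the origin on a cart in front of the work surface, level with it; the furniture and walls round the work are solid. World frame = base frame: x ahead of the robot, y to its left, z up, the work surface at z = 0. Lengths are in m, angles in rad, forces in N, time in s.
With the tool pointing down it reaches from about 0.35 to 0.775 m from the base axis. Payload 5.5 kg.
Tool frame: the origin (TCP) lies between the finger pads; the fingertips stand 19 mm ahead of it and the grasp point (between the pads) is the TCP; z points along the fingers, y is the direction in which the jaws open and shut (so a half turn about z gives the same grasp; the last joint's range is limited). The gripper opens to 85 mm and grips with 20 to 120 N. Pads are 22 mm wide; open, the fingers measure 114 mm over their backs; the gripper's body (76 mm by 85 mm) begins 54 mm behind the grasp point. The pads swing forward as they close: fully open they stand 13 mm farther back than shut.
Start: joints at [1.02, 0.313, 0.046, 1.304, 0, 1.431], TCP at [0.23, 0.527, 0.25] pointing down, gripper open.
Joint ranges: [-2.76, 2.76], [-0.86, 1.69], [-1.03, 1.26], [-2.2, 2.34], [-1.47, 1.5], [-3.14, 3.14]. Speed limits (rad/s): [2.57, 2.57, 3.14, 3.14, 3.14, 3.14].

## Interface

Orientations are given as a unit quaternion [w, x, y, z].
In Python, from workcell import get_state, cams, workorder gives the robot as it stands.
- The arm moves only by the tool play_rows, never from a script. Its argument "series" is text: rows parted by semicolons, each of 7 numbers parted by spaces: the opening in per cent of the stroke, from 0 (shut) to 100 (fully open), then the shift along the tool's x, y, z in cm, then the turn, a rotation vector about the tool's x, y, z in degrees. A call has 1 to 12 rows; each row shifts and turns the commanded pose from where the row before left it, along the tool's axes as they then stand; what a row does not reach is not made up. A row lasts 1/8 s, in which the tool goes at most 62.5 mm and 10.7 degrees, less where a joint would pass 70% of its speed; a pose out of reach is approached as far as the arm can. A call with a gripper value outside its range is refused whole. The fingers move at their own pace and stop on an object; "newtons" is the grip in N (left out, the last holds). Time passes only in rows, so rows that do not move let the fingers close. It gives the time, the measured TCP pose, the force and the opening at its end, in the units of the state.
- get_state(): the state, without advancing time (a new reading comes with each control period).
- cams.read_camera(name): name is "scene" or "top"; returns the picture (384x512x3 uint8, red, green, blue); there is no depth.
- cams.get_calibration(name): a dict with "fx", "fy", "cx", "cy" (pixels), "rvec" (rotation vector, rad) and "tvec" (3), from world to camera coordinates, as OpenCV has them. Camera axes: x right, y down, z forward; pixel columns grow to the right and rows downward; lengths in m; the calibration is good to about 2 mm. A picture is of the moment at which its call begins. get_calibration takes no time and is no camera call.
- workorder.hand_in(): hands the job in, once; it reports no verdict.
The state is a dict: "clock": time; "joint_pos": joint angles; "qvel": joint speeds; "tau": joint torques, N m; "tcp_pos": TCP position; "orientation": TCP orientation; "wrist_force": force on the tool from outside, world axes, zero at the start; "ft_torque": the same for the moment, N m; "finger_gap": finger opening in m.
Only numpy, scipy, OpenCV 4.12 (cv2) and the standard library are available. Lean on these libraries where they do the work, as an engineer would, in place of code of your own. Each camera call takes 0.05 s, during which the arm holds its last target.

## Task

Take the two banded card packs out of the banding machine's catch tray and lay both flat in the empty bay of the revolving sorter, leaving the sorter roughly as it stands while you load it. Then turn the sorter smoothly, without spinning it, until the loaded bay faces the label tongue on the base squarely, and finish gripping the sorter's centre knob so that nothing can swing while I write the bay's label: do not let go at the end. Leave the eraser, the note pad and everything else on the desk where they are.

Things in the scene. Friction and masses are not known exactly. Their poses are not given: they have to be found in the camera images.
- pack_lower: Banded pack of printed cards, 56 x 91 x 25 mm, 0.11 kg, lying flat in the catch tray under the other pack. Origin: centre of its underside; its own x axis runs along the 56 mm side, y along the 91 mm side, z up. Grip it across the 56 mm side.
- pack_upper: Banded pack of printed cards, 56 x 91 x 22 mm, 0.1 kg, lying flat on top of the lower pack (roughly flush with it, up to 5 mm and 0.1 rad askew). Axes and origin as for the lower pack. Grip it across the 56 mm side.
- bander: Banding machine, fixed, in the left or right half of the desk (the sorter stands in the other): white housing 180 mm wide, 160 deep, with a paper reel on top (251 high), and an open sheet-metal catch tray before it. Origin: on the desk under the tray; the housing's front face is 85 mm behind it (+x). Yaw within 0.12 rad: tray towards -x.
- tray (a point): Point on the tray floor, 40 mm in front of the machine's origin and 5 mm above the desk, about which the two packs lie stacked (within 16 mm; long sides along the machine's x within 0.2 rad). Tray inside: 150 mm wide; from this point 63 mm to the front lip, 65 mm to the foot of the outlet chute. Side walls reach 20 mm, the lip 18 mm above the desk.
- sorter_base: Round black plinth of the revolving wooden sorter, fixed. Origin: on the desk, on the turning axis; its -x axis (the sorter's front) runs through the label tongue. The deck turning above it is a round dish 370 mm across: floor 31 mm, rim 48 mm above the desk; four upright dividers, 7 mm thick, tops 73 mm above the desk, make four quarter-round bays.
- tongue (a point): End of the label tongue: a fixed tab 50 mm wide with a blank card that sticks out from under the deck towards the front edge of the desk. This point lies 205 mm from the turning axis, 12 mm above the desk.
- bay (a point): Middle of the floor of the empty bay, 118 mm from the turning axis, 31 mm above the desk; it turns with the deck. Its -x axis points outward from the turning axis, z up. Dividers 80 mm away, rim 62 mm further out: a pack fits with its 91 mm side pointing outward and room for fingers beside it. The other bays hold fixed things (card packs; tape roll; staple carton and a 113 mm high ink bottle).
- sorter (a joint): Angle of the deck, rad: 0 when the middle of the empty bay stands over the label tongue (front); grows counter-clockwise seen from above (at +1.57 the bay is on the robot's right). Starts between 0.8 and 2.2. Free bearing, friction about 0.05 N m, no detents, no stop within 3.3 rad of the front.
- knob: Round black ribbed knob on the sorter's turning axis, 44 mm across and 33 mm high, fixed to the deck and turning with it, on a 26 mm column. Origin: centre of its underside, 106 mm above the desk; its top is 139 mm above the desk.
- knob_grip (a point): Point inside the knob on the turning axis at half its height, 122 mm above the desk: where to grip it (44 mm across, any direction, from above).
- eraser: Small loose eraser, 23 x 58 x 13 mm, lying in the middle towards the back of the desk; not to be moved. Origin: centre of its underside.
- white_pad: Loose square note pad, 77 x 77 x 22 mm, lying just behind the eraser; not to be moved. Origin: centre of its underside.
Things that resemble listed ones, but are neither listed nor needed, are in the scene too. Leave any green look-alike of the pack_lower alone.

How it is judged:
By the outcome, as a careful person would: the job done as asked, in the order asked, and still so for the second after the job is handed in, while the arm keeps its last pose, push and grip.
It also fails if it takes over 67 s, if anything falls off the work surface, if the arm or the gripper's body presses on something with over 40 N, if the wrist force passes 120 N, or if a joint passes its speed limit or range.

## Working session

There is one attempt and no reset: what is moved stays moved. The work goes in short steps, Python scripts to look and compute and a tool call to move; the robot and the scene stay as the last step left them, time stands still between calls to the robot, and variables do not carry over. Pictures are saved under pics/ and viewed, and the job is handed in when it is done.

Besides the shell and the picture viewer there is one more tool, called after ">>>" as name(argument=value, ...), one argument or row to a line, values as JSON. play_rows: Moves the arm, as the interface text tells. Its arguments: {"type":"object","properties":{"series":{"type":"string"},"newtons":{"type":"number"}},"required":["series"]}

```bash
ls; mkdir -p pics; python3 - <<'E'
from workcell import get_state, cams
import cv2
print(get_state())
for n in("scene","top"):
    im=cams.read_camera(n); cv2.imwrite(f"pics/{n}0.png",im[:,:,::-1]); print(cams.get_calibration(n))
E
```

```text
pics
{'clock': 0.0, 'joint_pos': array([ 1.02042499e+00,  3.14013664e-01,  4.49608895e-02,  1.30358313e+00,
       -2.43349422e-05,  1.43118308e+00]), 'qvel': array([ 1.52957422e-04, -1.51207124e-03,  1.50717204e-05,  2.00318491e-04,
        1.57312748e-03,  1.19887758e-03]), 'tau': array([ 1.19476936e-04, -4.80628073e+01,  2.98533726e+01,  1.93558662e-02,
       -1.09334198e-04,  2.54487567e-06]), 'tcp_pos': array([0.22936928, 0.5267487 , 0.24939389]), 'orientation': array([-2.99613086e-04,  2.03938155e-01,  9.78983341e-01, -8.69710120e-04]), 'wrist_force': array([-4.05771027e-01, -1.79676499e-04, -4.29471328e-01]), 'ft_torque': array([ 0.0047639 , -0.03174063,  0.01179557]), 'finger_gap': 0.08552687924489345}
{'fx': 442.7150382893511, 'fy': 442.7150382893511, 'cx': 256.6159691329594, 'cy': 194.59555639478887, 'rvec': array([ 2.24809602, -1.04072337,  0.36438976]), 'tvec': array([-0.42630826,  0.34493797,  1.08833256])}
{'fx': 367.8843755879843, 'fy': 367.8843755879843, 'cx': 253.0547708869394, 'cy': 184.08061790966173, 'rvec': array([ 2.15915063, -2.19066552,  0.04741375]), 'tvec': array([-0.05461778,  0.58361141,  1.04976443])}
```

View pics/scene0.png

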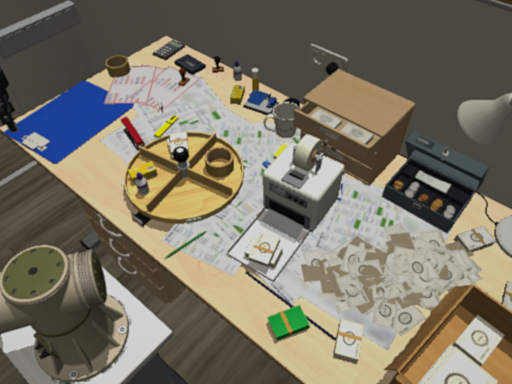

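View pics/top0.png

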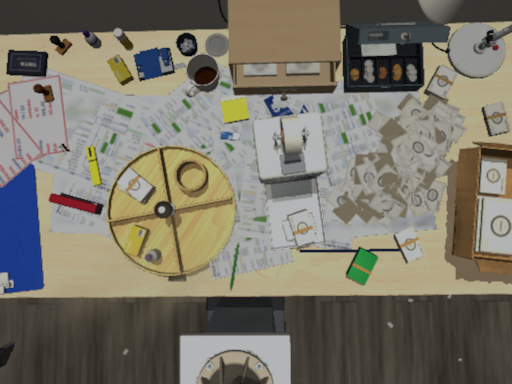

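```bash
cat > h.py <<'E'
import numpy as np, cv2
from workcell import get_state, cams
def cal(n):
    c=cams.get_calibration(n);K=np.array([[c['fx'],0,c['cx']],[0,c['fy'],c['cy']],[0,0,1]]);return K,c['rvec'],c['tvec']
def proj(n,P):
    K,r,t=cal(n);return cv2.projectPoints(np.float64(P).reshape(-1,1,3),r,t,K,None)[0].reshape(-1,2)
def ray(n,uv,z):
    K,r,t=cal(n);R=cv2.Rodrigues(r)[0];uv=np.float64(uv).reshape(-1,2)
    d=np.c_[uv,np.ones(len(uv))]@np.linalg.inv(K).T@R; o=-R.T@t
    s=(z-o[2])/d[:,2];return o+s[:,None]*d
def shot(n,name,box=None,k=1):
    im=cams.read_camera(n)[:,:,::-1].copy();cv2.imwrite(f"pics/{name}_raw.png",im)
    if box: crop(name,box,k)
    return im
def crop(name,box,k,out=None):
    im=cv2.imread(f"pics/{name}_raw.png");x0,y0,x1,y1=box
    c=cv2.resize(im[y0:y1,x0:x1],None,fx=k,fy=k,interpolation=cv2.INTER_CUBIC);cv2.imwrite(f"pics/{out or name+'_c'}.png",c)
E
cp pics/top0.png pics/t0_raw.png; cp pics/scene0.png pics/s0_raw.png
python3 - <<'E'
from h import *
crop('t0',(100,135,250,285),4,'t0a');crop('t0',(210,80,340,260),4.4/1.4,'t0b');crop('s0',(110,120,350,280),3.3,'s0a')
crop('t0',(255,170,335,255),7,'t0c')
print(proj('top',[get_state()['tcp_pos'],[0,0,0]]),ray('top',[[163,210],[302,229]],0.139))
E
```

```text
[[ -8.96061268 337.55050528]
 [233.91425943 388.60414176]] [[ 0.51106082  0.16755711  0.139     ]
 [ 0.45789622 -0.18917034  0.139     ]]
```

View pics/t0a.png

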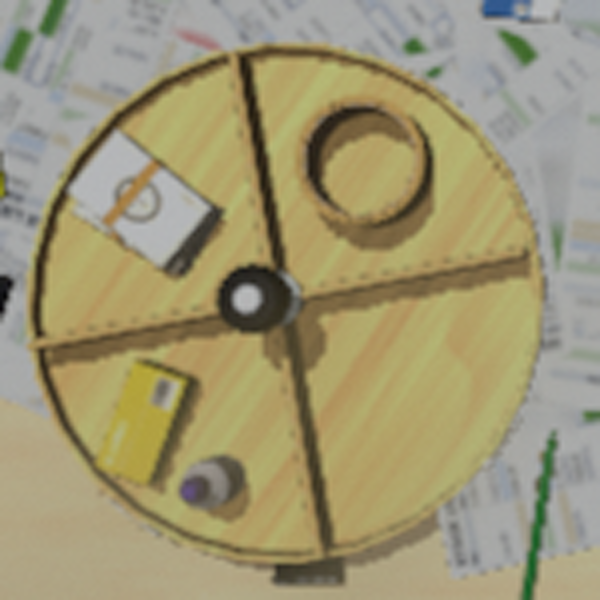

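View pics/t0c.png

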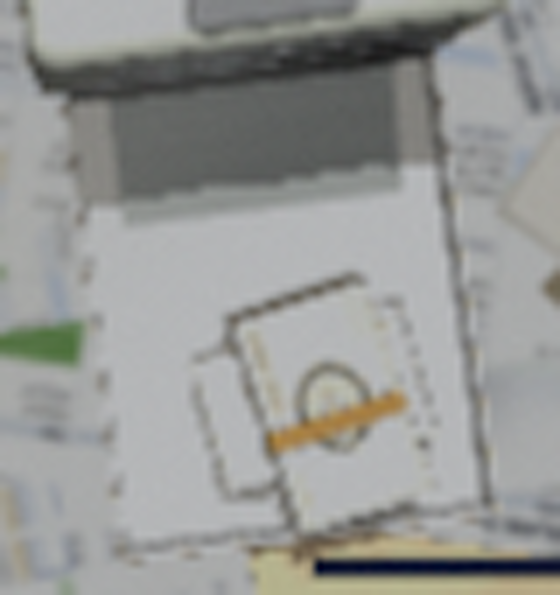

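View pics/s0a.png

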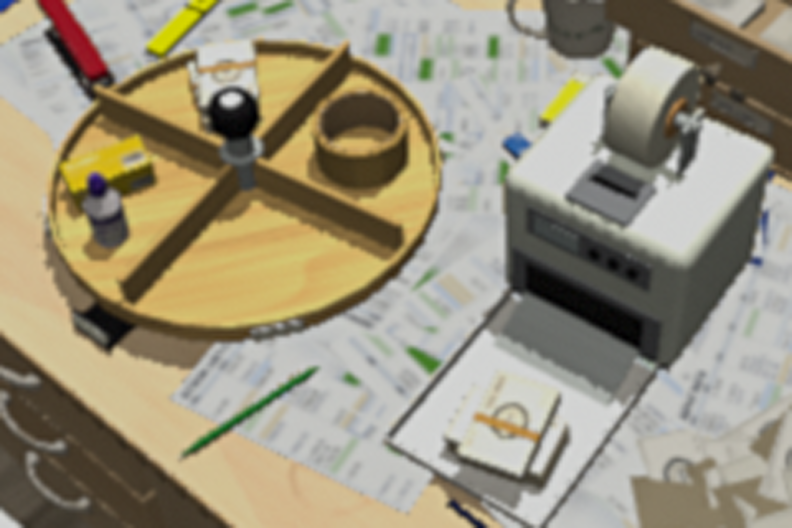

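View pics/t0b.png

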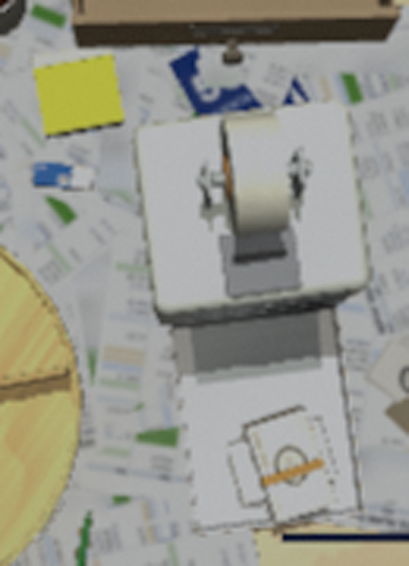

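```bash
python3 - <<'E'
from h import *
for n,box,k,o in(('t0',(280,205,330,250),12,'a'),('s0',(225,215,305,285),9,'b')):
    im=cv2.imread(f'pics/{n}_raw.png');x0,y0,x1,y1=box
    c=im[y0:y1,x0:x1].astype(float)
    c=255*np.clip((c-60)/180,0,1)**2.2
    cv2.imwrite(f'pics/z{o}.png',cv2.resize(c.astype('uint8'),None,fx=k,fy=k,interpolation=cv2.INTER_NEAREST))
for n in('top','scene'):
    K,r,t=cal(n);print(-cv2.Rodrigues(r)[0].T@t)
E
```

```text
[ 0.50993995 -0.08863095  1.08521728]
[-0.04626192 -0.61709645  1.04987643]
```

View pics/za.png

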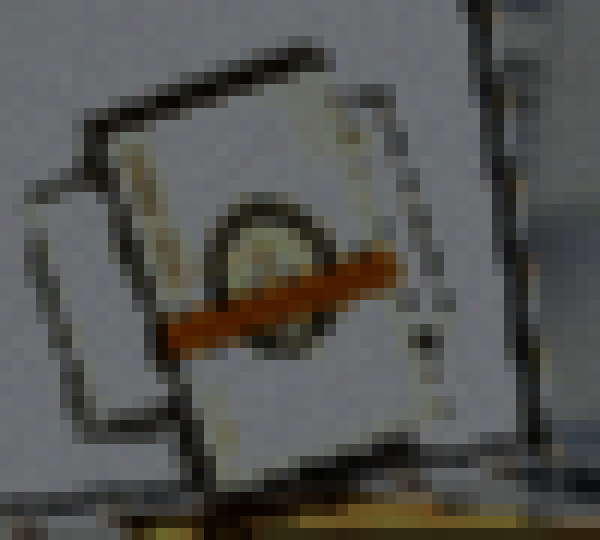

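View pics/zb.png

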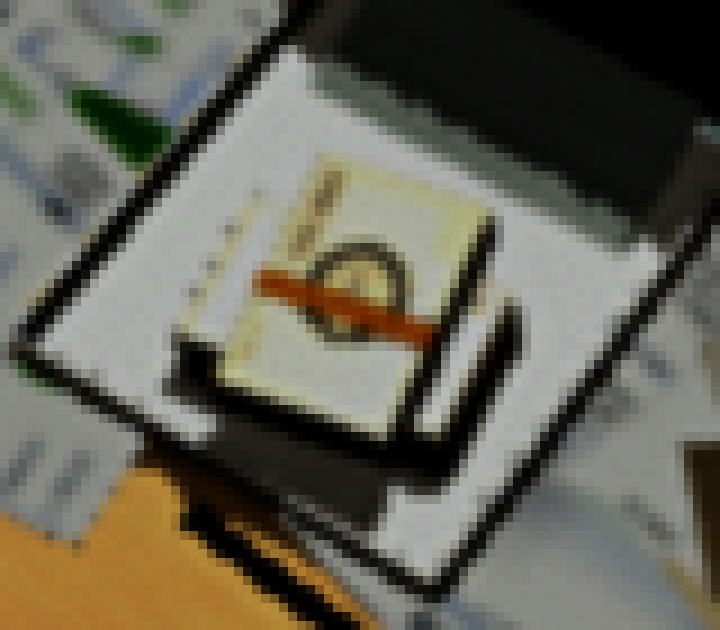

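```bash
python3 - <<'E'
from h import *
f=lambda p,k,o:np.float64(p)/k+np.float64(o)-0.5+0.5/k*0
U=f([[98,118],[325,55],[415,440],[205,490]],12,(280,205)); U2=f([[325,155],[492,205],[408,440],[218,375]],9,(225,215))
L=f([[32,188],[385,90],[445,410],[85,430]],12,(280,205)); L2=f([[258,190],[520,305],[445,440],[180,325]],9,(225,215))
for n,p,z in(('top',U,.052),('scene',U2,.052),('top',L,.030),('scene',L2,.030)):
    q=ray(n,p,z)[:,:2];e=np.roll(q,-1,0)-q
    print(n,z,q.round(4).tolist(),'c',q.mean(0).round(4),'len',np.linalg.norm(e,axis=1).round(4),'ang',np.degrees(np.arctan2(e[:,1],e[:,0])).round(1))
T=f([[70,90],[430,60],[490,505],[120,550]],7,(255,170))
print(ray('top',T,.01).round(3))
E
```

```text
top 0.052 [[0.4943, -0.1594], [0.5082, -0.2124], [0.4191, -0.2311], [0.4082, -0.1824]] c [ 0.4575 -0.1963] len [0.0548 0.091  0.0499 0.0891] ang [ -75.3 -168.2  102.6   14.9]
scene 0.052 [[0.4893, -0.1576], [0.5077, -0.2082], [0.4279, -0.241], [0.409, -0.1845]] c [ 0.4585 -0.1978] len [0.0538 0.0863 0.0596 0.0846] ang [ -70.  -157.7  108.5   18.5]
top 0.03 [[0.4776, -0.1449], [0.4997, -0.2291], [0.4242, -0.2414], [0.4205, -0.1564]] c [ 0.4555 -0.1929] len [0.087  0.0766 0.0851 0.0583] ang [ -75.3 -170.8   92.5   11.3]
scene 0.03 [[0.4776, -0.1402], [0.4968, -0.2286], [0.4454, -0.2411], [0.425, -0.1545]] c [ 0.4612 -0.1911] len [0.0905 0.0529 0.089  0.0545] ang [ -77.7 -166.3  103.3   15.2]
[[ 0.588 -0.096  0.01 ]
 [ 0.598 -0.247  0.01 ]
 [ 0.414 -0.267  0.01 ]
 [ 0.397 -0.114  0.01 ]]
```

```bash
cat > m.py <<'E'
from h import *
from scipy.optimize import least_squares
def sorter(im,n='top'):
    hsv=cv2.cvtColor(im,cv2.COLOR_BGR2HSV)
    m=cv2.inRange(hsv,(12,70,60),(32,255,255)) 
    return m
im=cv2.imread('pics/t0_raw.png')
K,r,t=cal('top')
g=cv2.cvtColor(im,cv2.COLOR_BGR2GRAY)
# predicted circle overlay for candidate centre
c0=np.array([0.511,0.1676])
def ov(c,th,name,im=im,n='top',box=(100,135,250,285),k=5):
    x0,y0,x1,y1=box
    o=cv2.resize(im[y0:y1,x0:x1],None,fx=k,fy=k,interpolation=cv2.INTER_CUBIC)
    a=np.linspace(0,2*np.pi,73)
    def dr(P,col,closed=False):
        p=((proj(n,P)-[x0,y0]+.5)*k).astype(int); cv2.polylines(o,[p.reshape(-1,1,2)],closed,col,1)
    dr(np.c_[c[0]+.185*np.cos(a),c[1]+.185*np.sin(a),0*a+.048],(0,0,255))
    dr(np.c_[c[0]+.022*np.cos(a),c[1]+.022*np.sin(a),0*a+.139],(255,0,0))
    for j in range(4):
        d=th+np.pi/4+j*np.pi/2; u=np.array([-np.cos(d),-np.sin(d)])
        dr(np.r_[[np.r_[c+.03*u,.073],np.r_[c+.178*u,.073]]],(255,0,255))
    dr(np.r_[[np.r_[c[0]-.205,c[1]-.025,.012],np.r_[c[0]-.205,c[1]+.025,.012]]],(0,255,0))
    cv2.imwrite(f'pics/{name}.png',o)
if __name__=='__main__':
    ov(c0,.97,'ov0')
    ov(c0,.97,'ov0s',cv2.imread('pics/s0_raw.png'),'scene',(110,120,260,240),5)
E
python3 m.py
```

```text
(no output)
```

View pics/ov0.png

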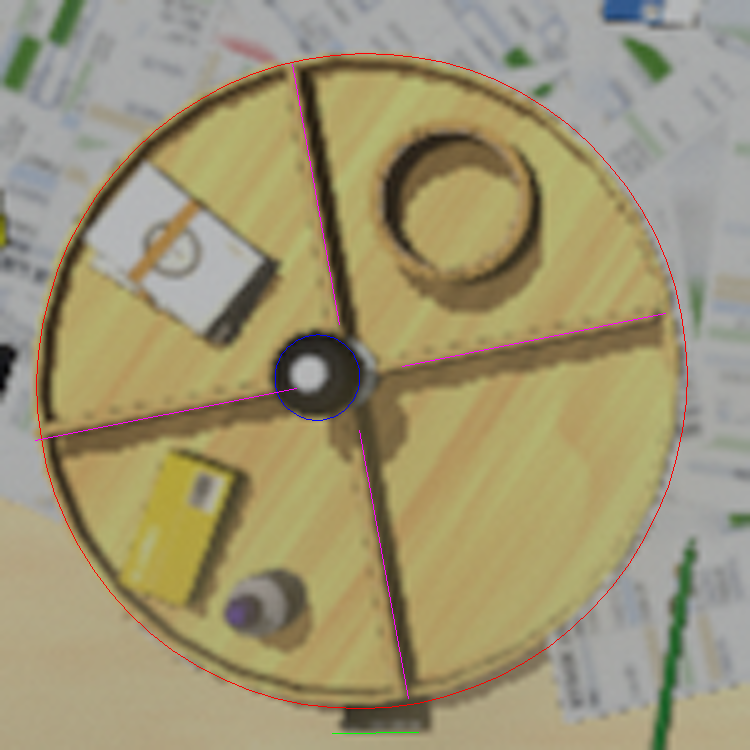

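View pics/ov0s.png

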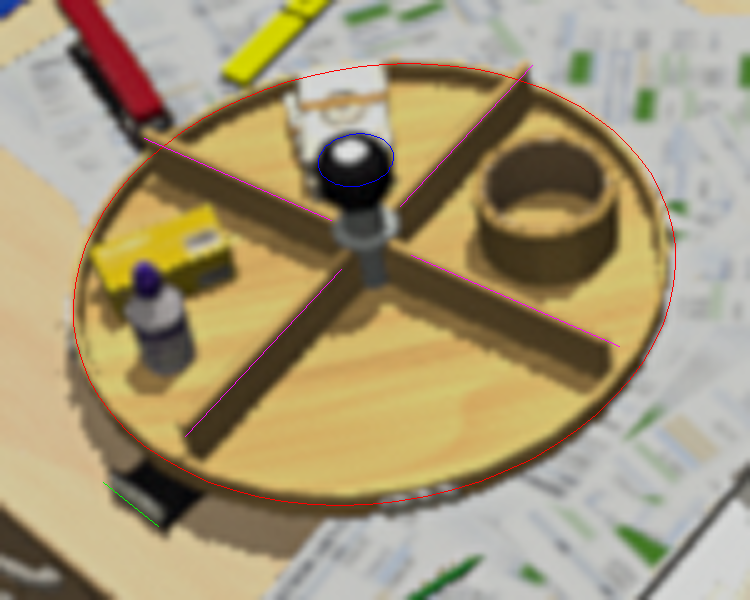

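```bash
cat > go.py <<'E'
import sys
from h import *
from scipy.spatial.transform import Rotation as Ro
def go(x,y,z,yaw):
    s=get_state();q=s['orientation'];R=Ro.from_quat(np.r_[q[1:],q[0]])
    p=s['tcp_pos'];M=R.as_matrix()
    a=np.degrees(np.arctan2(M[1,1],M[0,1]))
    d=(yaw-a+90)%180-90
    print('t',round(s['clock'],2),'p',p.round(4),'yawy',a.round(1),'gap',round(s['finger_gap'],4),'F',s['wrist_force'].round(1),'tilt',M[:,2].round(3),'q6',s['joint_pos'][5].round(2))
    print('tool shift cm',(M.T@(np.array([x,y,z])-p)*100).round(2),'turn z deg (first-kept shift axes)',round(-d,1), 'or',round(-d+(180 if d>0 else -180),1))
if __name__=='__main__': go(*map(float,sys.argv[1:5]))
E
python3 go.py .458 -.197 .12 106
python3 - <<'E'
from h import *
p=ray('top',np.array([[343,722],[430,722],[386,730]])/5+[100,135]-.5,.012);print(p.round(4))
c=np.array([.511,.1676]);print(np.degrees(np.arctan2(-(p[:,1]-c[1]),-(p[:,0]-c[0]))))
E
```

```text
t 0.1 p [0.2294 0.5268 0.2495] yawy 66.5 gap 0.0855 F [ 0.4 -0.6  0.2] tilt [-0.001 -0.001 -1.   ] q6 1.43
tool shift cm [-49.86 -57.21  13.03] turn z deg (first-kept shift axes) -39.5 or 140.5
[[0.3123 0.1865 0.012 ]
 [0.3118 0.136  0.012 ]
 [0.3075 0.1615 0.012 ]]
[-5.43263686  9.02849627  1.71725651]
```

>>> play_rows(
  series="100 -4 -4.6 0 0 0 0;100 -4 -4.6 0 0 0 0;100 -4 -4.6 0 0 0 0;100 -4 -4.6 0 0 0 0;100 -4 -4.6 0 0 0 0;100 -4 -4.6 0 0 0 0;100 -4 -4.6 0 0 0 0;100 -4 -4.6 0 0 0 0;100 -4 -4.6 0 0 0 0;100 -4 -4.6 0 0 0 0;100 -4 -4.6 0 0 0 0;100 -4 -4.6 0 0 0 0",
  newtons=40,
)

```text
clock: 1.6
tcp_pos: [0.4493, -0.1726, 0.25]
orientation: [-0.0, 0.204, 0.979, 0.0]
wrist_force: [0.7, -0.0, -0.1]
finger_gap: 0.0853
```

>>> play_rows(
  series="100 -1.86 -2 0 0 0 0;100 0 0 2 0 0 -8;100 0 0 2 0 0 -8;100 0 0 2 0 0 -8;100 0 0 2 0 0 -8;100 0 0 2 0 0 -7.5;100 0 0 0 0 0 0;100 0 0 0 0 0 0",
)

```text
clock: 2.6
tcp_pos: [0.4585, -0.1964, 0.1507]
orientation: [0.0, -0.138, 0.99, -0.0]
wrist_force: [-0.9, -0.2, 0.1]
finger_gap: 0.0856
```

```bash
python3 go.py .458 -.197 .052 106; python3 - <<'E'
from h import *
shot('top','t1',(255,150,340,250),6);shot('scene','s1',(200,150,330,280),5)
E
```

```text
t 2.6 p [ 0.4585 -0.1964  0.1507] yawy 105.8 gap 0.0856 F [-0.9 -0.2  0.1] tilt [ 0. -0. -1.] q6 -0.84
tool shift cm [ 0.07 -0.04  9.87] turn z deg (first-kept shift axes) -0.2 or 179.8
```

View pics/s1_c.png

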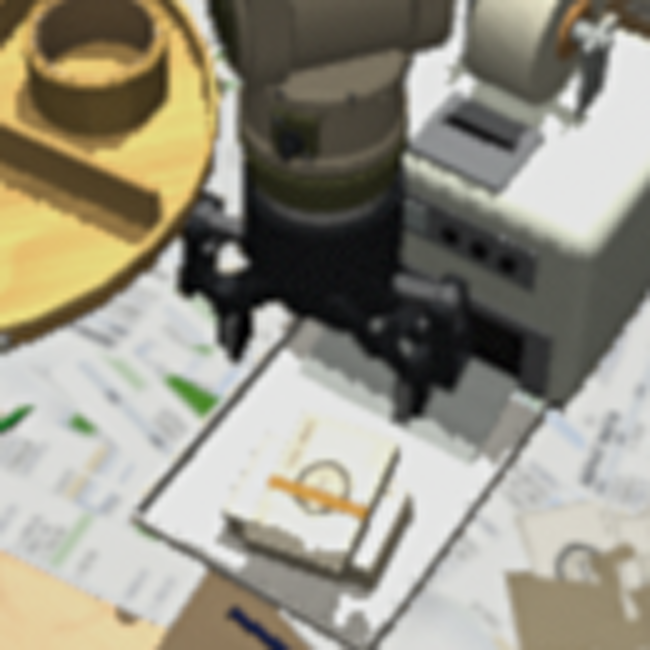

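>>> play_rows(
  series="100 0 0 3 0 0 0;100 0 0 3 0 0 0;100 0 0 2 0 0 0;100 0 0 1 0 0 0;100 0 0 0.8 0 0 0;100 0 0 0 0 0 0",
)

```text
clock: 3.45
tcp_pos: [0.4585, -0.1964, 0.0524]
orientation: [0.0, -0.139, 0.99, 0.0]
wrist_force: [-0.1, -0.2, -0.6]
finger_gap: 0.0861
```

```bash
python3 go.py .458 -.197 .052 106; python3 - <<'E'
from h import *
shot('top','t2',(255,150,340,250),6);shot('scene','s2',(200,150,330,280),5)
E
```

```text
t 3.45 p [ 0.4585 -0.1964  0.0524] yawy 105.9 gap 0.0861 F [-0.1 -0.2 -0.6] tilt [ 0.  0. -1.] q6 -0.84
tool shift cm [ 0.06 -0.05  0.04] turn z deg (first-kept shift axes) -0.1 or 179.9
```

View pics/s2_c.png

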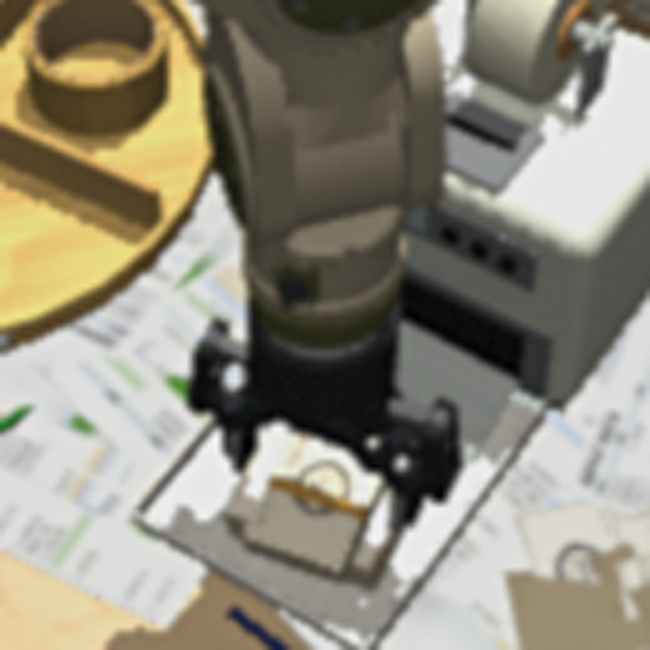

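>>> play_rows(
  series="50 0 0 0 0 0 0;50 0 0 0 0 0 0;40 0 0 0 0 0 0;40 0 0 0 0 0 0;40 0 0 0 0 0 0;40 0 0 0 0 0 0",
  newtons=40,
)

```text
clock: 4.3
tcp_pos: [0.4588, -0.1965, 0.0531]
orientation: [0.001, -0.139, 0.99, -0.0]
wrist_force: [-0.5, 1.3, 5.2]
finger_gap: 0.055
```

>>> play_rows(
  series="40 0 0 -0.5 0 0 0;40 0 0 -1 0 0 0;40 0 0 -2 0 0 0;40 0 0 -3 0 0 0;40 0 0 -3 0 0 0;40 0 0 -3 0 0 0;40 0 0 0 0 0 0",
)

```text
clock: 5.18
tcp_pos: [0.4599, -0.1973, 0.18]
orientation: [0.002, -0.139, 0.99, -0.002]
wrist_force: [0.3, -1.2, -1.1]
finger_gap: 0.0553
```

```bash
python3 - <<'E'
from h import *
im=shot('top','t3',(255,150,340,250),6);im=shot('scene','s3',(200,150,330,280),5)
th=np.radians(55);c=np.array([.511,.1676]);print(c-.118*np.array([np.cos(th),np.sin(th)]))
E
python3 go.py .4433 .0709 .165 145
```

```text
[0.44331798 0.07094006]
t 5.28 p [ 0.4582 -0.1963  0.1771] yawy 106.0 gap 0.0549 F [-0.4 -0.9 -1.3] tilt [ 0. -0. -1.] q6 -0.84
tool shift cm [-5.91 26.1   1.21] turn z deg (first-kept shift axes) -39.0 or 141.0
```

View pics/s3_c.png

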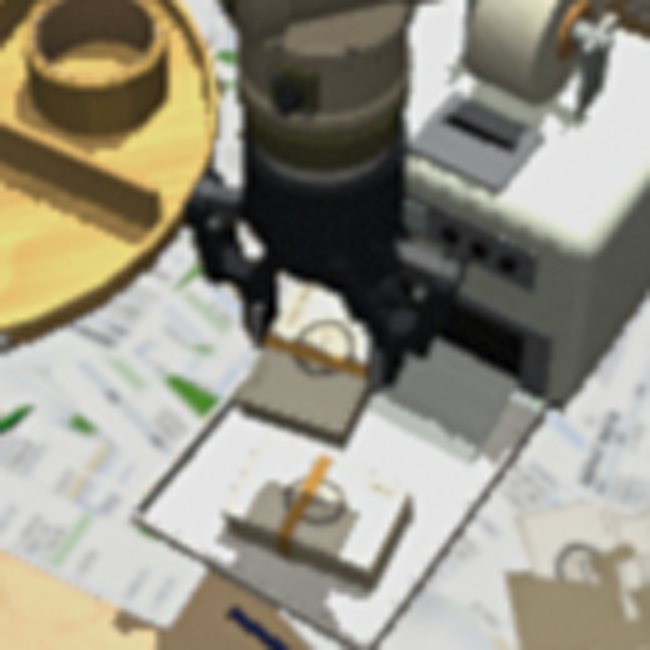

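View pics/t3_c.png

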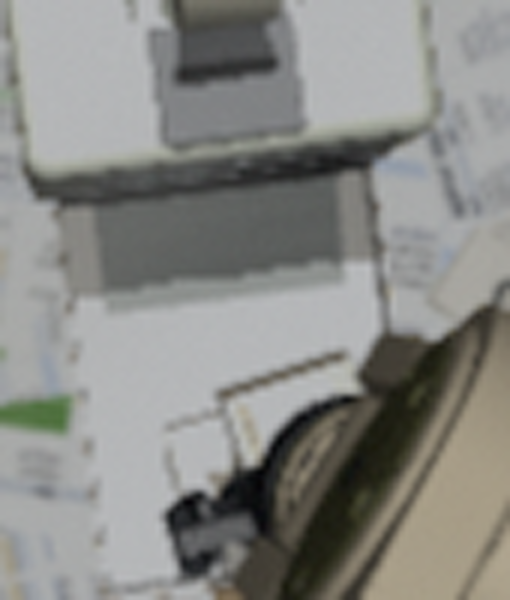

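>>> play_rows(
  series="40 -0.6 2.6 0 0 0 0;40 -0.8 3.5 0 0 0 0;40 -0.9 4 0 0 0 0;40 -0.9 4 0 0 0 0;40 -0.9 4 0 0 0 0;40 -0.9 4 0 0 0 0;40 -0.6 2.6 0 0 0 0;40 -0.3 1.4 0 0 0 0;40 0 0 0 0 0 -9;40 0 0 0 0 0 -10;40 0 0 0 0 0 -10;40 0 0 0 0 0 -10",
)

```text
clock: 6.78
tcp_pos: [0.4429, 0.0704, 0.1764]
orientation: [-0.001, -0.464, 0.886, 0.0]
wrist_force: [-0.3, -0.2, -0.0]
finger_gap: 0.0549
```

>>> play_rows(
  series="40 0 0 3 0 0 0;40 0 0 3 0 0 0;40 0 0 0 0 0 0;40 0 0 0 0 0 0",
)

```text
clock: 7.28
tcp_pos: [0.4435, 0.0706, 0.1177]
orientation: [-0.0, -0.461, 0.887, 0.0]
wrist_force: [0.0, 0.7, -0.9]
finger_gap: 0.0551
```

```bash
python3 go.py .4433 .0709 .055 145; python3 - <<'E'
from h import *
im=shot('top','t4',(130,165,240,285),5);im=shot('scene','s4',(110,110,270,250),5)
E
```

```text
t 7.28 p [0.4435 0.0706 0.1177] yawy 144.9 gap 0.0551 F [ 0.   0.7 -0.9] tilt [-0. -0. -1.] q6 -0.98
tool shift cm [-0.01  0.04  6.27] turn z deg (first-kept shift axes) -0.1 or 179.9
```

View pics/s4_c.png

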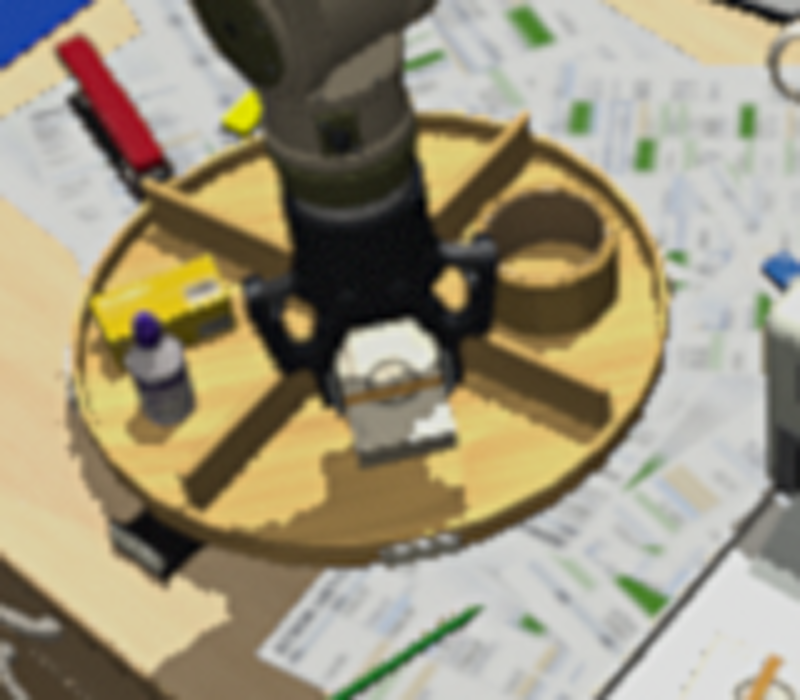

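View pics/t4_c.png

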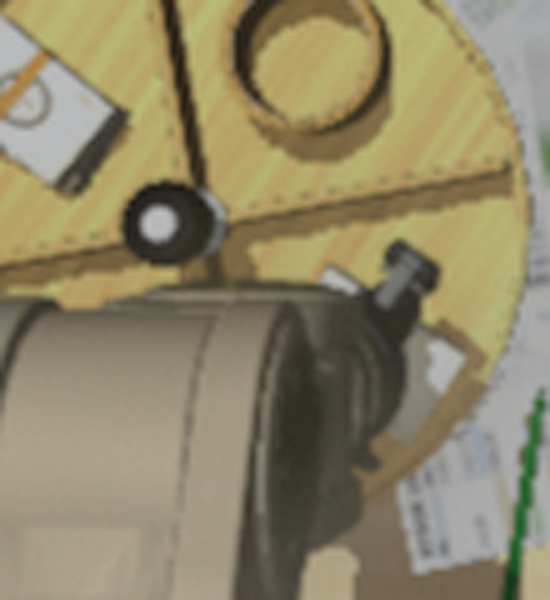

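Pack held level over the empty bay, centred (scene ~(395,390)). Lower it gently.

>>> play_rows(
  series="40 0 0 2 0 0 0;40 0 0 2 0 0 0;40 0 0 1 0 0 0;40 0 0 0.6 0 0 0;40 0 0 0.3 0 0 0;40 0 0 0.2 0 0 0;40 0 0 0 0 0 0",
)

```text
clock: 8.25
tcp_pos: [0.4435, 0.0709, 0.0565]
orientation: [0.0, -0.461, 0.887, -0.0]
wrist_force: [-0.1, 0.5, -1.9]
finger_gap: 0.0547
```

>>> play_rows(
  series="40 0 0 0.1 0 0 0;40 0 0 0.1 0 0 0;40 0 0 0.05 0 0 0;40 0 0 0 0 0 0",
)

```text
clock: 8.75
tcp_pos: [0.4438, 0.0707, 0.0551]
orientation: [0.001, -0.462, 0.887, -0.0]
wrist_force: [-2.8, -0.6, 11.6]
finger_gap: 0.055
```

Contact with the floor (11.6 N). Release partially, then rise.

>>> play_rows(
  series="80 0 0 -0.1 0 0 0;80 0 0 0 0 0 0;80 0 0 0 0 0 0;80 0 0 -1 0 0 0;80 0 0 -2 0 0 0;80 0 0 -4 0 0 0;80 0 0 -4 0 0 0;80 0 0 0 0 0 0",
)

```text
clock: 9.75
tcp_pos: [0.4457, 0.0708, 0.1684]
orientation: [0.003, -0.461, 0.887, -0.002]
wrist_force: [0.5, 0.3, -1.3]
finger_gap: 0.0679
```

```bash
python3 go.py .461 -.191 .165 14; python3 - <<'E'
from h import *
im=shot('top','t5',(255,170,335,255),7);im=shot('scene','s5',(110,110,270,250),5)
im=cv2.imread('pics/s5_raw.png')
cv2.imwrite('pics/s5z.png',cv2.resize(im[215:285,225:305],None,fx=8,fy=8,interpolation=cv2.INTER_CUBIC))
E
```

```text
t 9.75 p [0.4457 0.0708 0.1684] yawy 145.0 gap 0.0679 F [ 0.5  0.3 -1.3] tilt [ 0.007 -0.    -1.   ] q6 -0.98
tool shift cm [ 20.57 -16.28   0.35] turn z deg (first-kept shift axes) -49.0 or 131.0
```

View pics/s5_c.png

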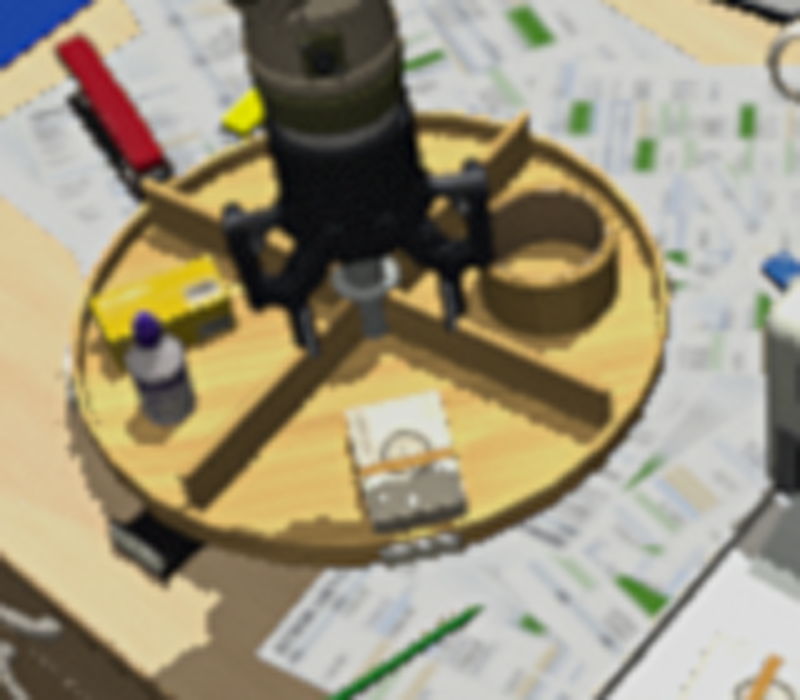

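View pics/t5_c.png

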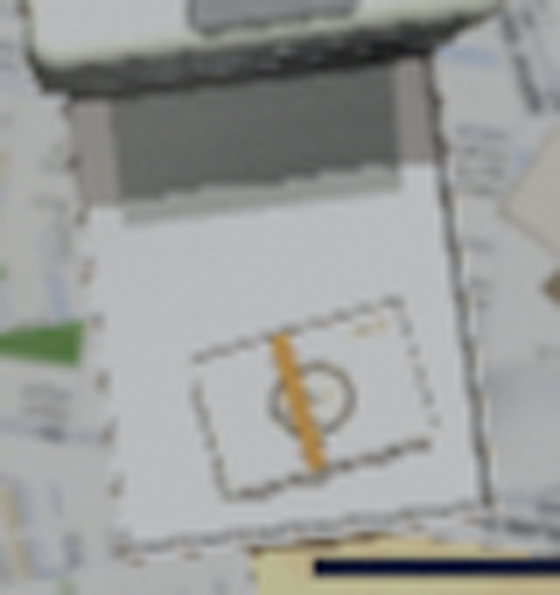

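View pics/s5z.png

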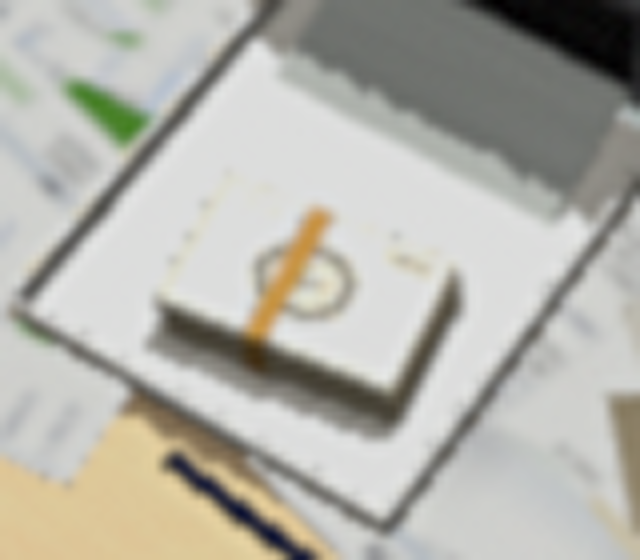

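```bash
python3 - <<'E'
from h import *
L=np.array([[195,357],[398,297],[436,437],[228,498]])/7+[255,170]-.5
L2=np.array([[225,172],[455,265],[395,393],[160,297]])/8+[225,215]-.5
for n,p,z in(('top',L,.030),('scene',L2,.030)):
    q=ray(n,p,z)[:,:2];e=np.roll(q,-1,0)-q
    print(n,z,q.round(4).tolist(),'c',q.mean(0).round(4),'len',np.linalg.norm(e,axis=1).round(4),'ang',np.degrees(np.arctan2(e[:,1],e[:,0])).round(1))
# front lip
P=np.array([[120,550],[490,500]])/7+[255,170]-.5;print('lip top',ray('top',P,.018).round(4))
P=np.array([[18,312],[388,525]])/8+[225,215]-.5;print('lip sc',ray('scene',P,.018).round(4))
P=np.array([[120,222],[400,185]])/7+[255,170]-.5;print('chute foot',ray('top',P,.006).round(4))
# placed pack
P=np.array([[347,407],[437,392],[467,490],[370,500]])/5+[110,110]-.5
E
```

```text
top 0.03 [[0.4767, -0.1455], [0.4999, -0.2284], [0.4431, -0.2424], [0.4196, -0.1577]] c [ 0.4598 -0.1935] len [0.0862 0.0585 0.0879 0.0584] ang [ -74.3 -166.2  105.6   12.1]
scene 0.03 [[0.4756, -0.1399], [0.4971, -0.2252], [0.4447, -0.2414], [0.4225, -0.1567]] c [ 0.46   -0.1908] len [0.088  0.0548 0.0876 0.0557] ang [ -75.8 -162.8  104.7   17.5]
lip top [[ 0.3979 -0.1139  0.018 ]
 [ 0.4165 -0.2655  0.018 ]]
lip sc [[ 0.3921 -0.118   0.018 ]
 [ 0.4103 -0.2667  0.018 ]]
chute foot [[ 0.5325 -0.1165  0.006 ]
 [ 0.5463 -0.2336  0.006 ]]
```

>>> play_rows(
  series="78 2 -1.6 0 0 0 0;78 3 -2.4 0 0 0 0;78 3 -2.4 0 0 0 0;78 3 -2.4 0 0 0 0;78 3 -2.4 0 0 0 0;78 3 -2.4 0 0 0 0;78 2 -1.6 0 0 0 0;78 1.5 -1.2 0 0 0 0",
)

```text
clock: 10.85
tcp_pos: [0.459, -0.1919, 0.1633]
orientation: [-0.001, -0.461, 0.887, 0.001]
wrist_force: [0.3, 0.2, 0.8]
finger_gap: 0.0668
```

>>> play_rows(
  series="78 0 0 1.5 0 0 -10;78 0 0 1.5 0 0 -10;78 0 0 1.5 0 0 -10;78 0 0 1 0 0 -10;78 0 0 1 0 0 -10;78 0 0 0 0 0 0;78 0 0 0 0 0 0",
)

```text
clock: 11.72
tcp_pos: [0.4598, -0.1909, 0.0997]
orientation: [-0.0, 0.792, -0.61, -0.0]
wrist_force: [-0.7, -0.9, -0.1]
finger_gap: 0.0669
```

```bash
python3 go.py .460 -.192 .037 15
```

```text
t 11.72 p [ 0.4598 -0.1909  0.0997] yawy -165.2 gap 0.0669 F [-0.7 -0.9 -0.1] tilt [-0.  0. -1.] q6 -2.38
tool shift cm [0.11 0.   6.27] turn z deg (first-kept shift axes) -0.2 or 179.8
```

>>> play_rows(
  series="78 0.1 0 2 0 0 0;78 0 0 2 0 0 0;78 0 0 1 0 0 0;78 0 0 0.6 0 0 0;78 0 0 0.4 0 0 0;78 0 0 0.3 0 0 0;78 0 0 0 0 0 0",
)

```text
clock: 12.6
tcp_pos: [0.4602, -0.1922, 0.0369]
orientation: [-0.0, 0.793, -0.609, 0.0]
wrist_force: [0.1, -0.2, -0.7]
finger_gap: 0.0666
```

```bash
python3 go.py .460 -.192 .037 15; python3 - <<'E'
from h import *
shot('scene','s6',(210,190,320,290),7)
E
```

```text
t 12.6 p [ 0.4602 -0.1922  0.0369] yawy -165.0 gap 0.0666 F [ 0.1 -0.2 -0.7] tilt [ 0. -0. -1.] q6 -2.39
tool shift cm [-0.02  0.02 -0.01] turn z deg (first-kept shift axes) -0.0 or 180.0
```

View pics/s6_c.png

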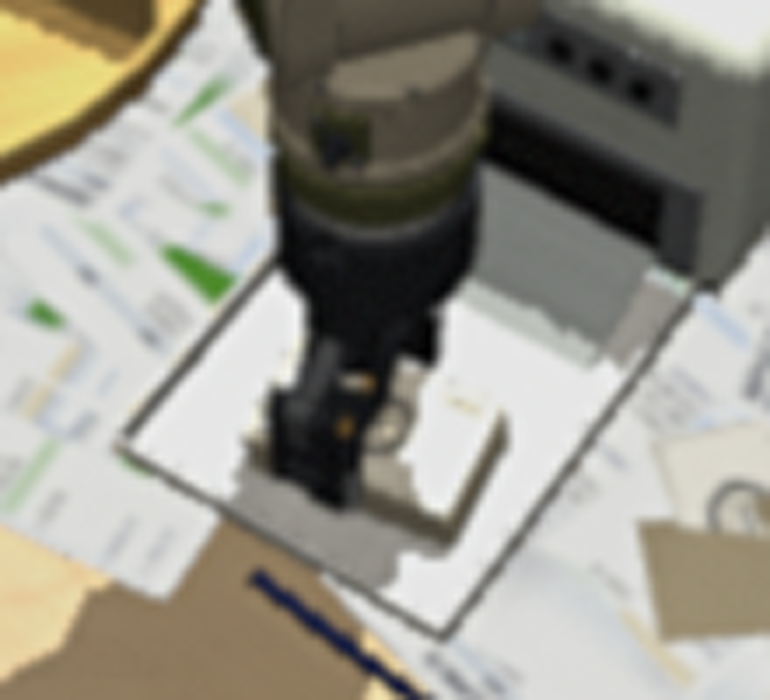

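>>> play_rows(
  series="50 0 0 0 0 0 0;40 0 0 0 0 0 0;40 0 0 0 0 0 0;40 0 0 0 0 0 0;40 0 0 0 0 0 0",
  newtons=40,
)

```text
clock: 13.28
tcp_pos: [0.4604, -0.1923, 0.0374]
orientation: [-0.0, 0.793, -0.609, 0.0]
wrist_force: [-0.4, 1.1, 6.0]
finger_gap: 0.0548
```

>>> play_rows(
  series="40 0 0 -0.5 0 0 0;40 0 0 -1 0 0 0;40 0 0 -2 0 0 0;40 0 0 -3 0 0 0;40 0 0 -4 0 0 0;40 0 0 -3.5 0 0 0;40 0 0 0 0 0 0;40 0 0 0 0 0 0",
)

```text
clock: 14.28
tcp_pos: [0.4598, -0.1919, 0.1765]
orientation: [-0.0, 0.793, -0.609, -0.0]
wrist_force: [0.8, 0.5, -1.7]
finger_gap: 0.0547
```

```bash
python3 - <<'E'
from h import *
shot('scene','s7',(210,130,340,280),4);shot('top','t7')
im=cv2.imread('pics/t7_raw.png');cv2.imwrite('pics/t7z.png',cv2.resize(im[135:285,100:250],None,fx=5,fy=5,interpolation=cv2.INTER_CUBIC))
import m; m.ov(np.array([.511,.1676]),.955,'ov7',im); 
im=cv2.imread('pics/s7_raw.png');cv2.imwrite('pics/s7z.png',cv2.resize(im[140:240,110:230],None,fx=6,fy=6,interpolation=cv2.INTER_CUBIC))
E
python3 go.py .4433 .0709 .17 145
```

```text
t 14.38 p [ 0.4593 -0.1916  0.1756] yawy -165.0 gap 0.0543 F [-0.1 -0.  -1. ] tilt [-0.002  0.001 -1.   ] q6 -2.39
tool shift cm [-25.78  -5.23   0.59] turn z deg (first-kept shift axes) 50.0 or -130.0
```

View pics/s7_c.png

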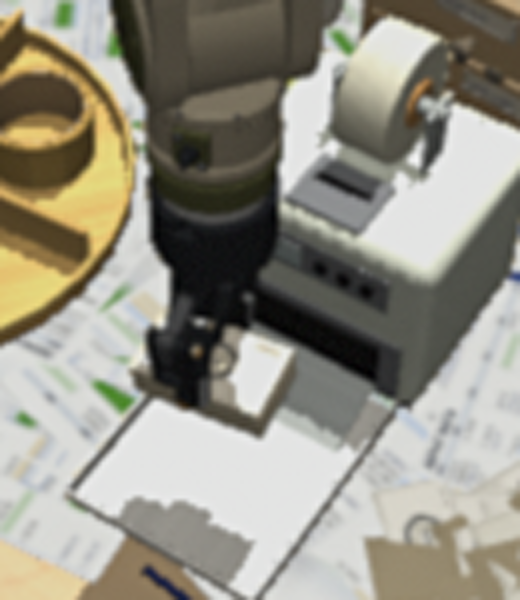

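View pics/t7z.png

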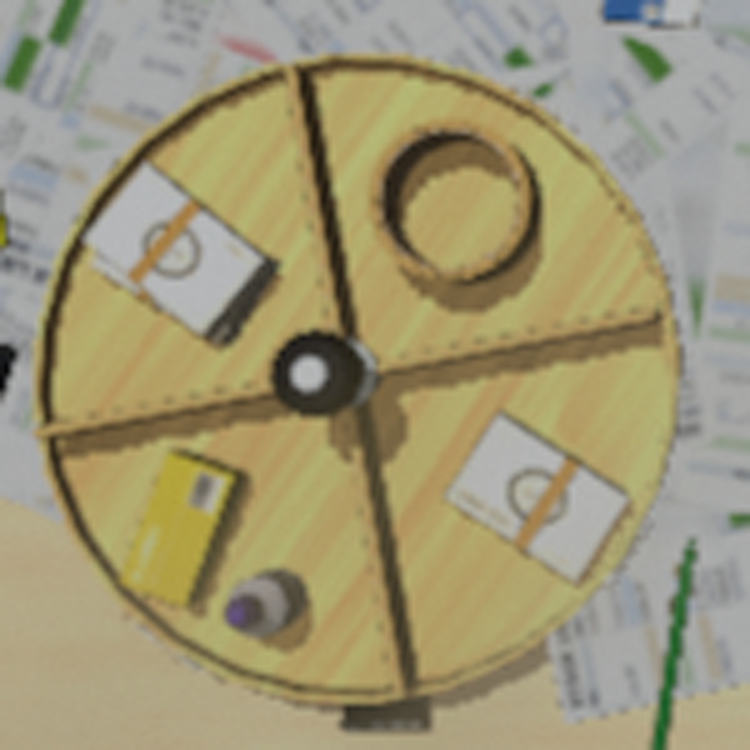

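View pics/s7z.png

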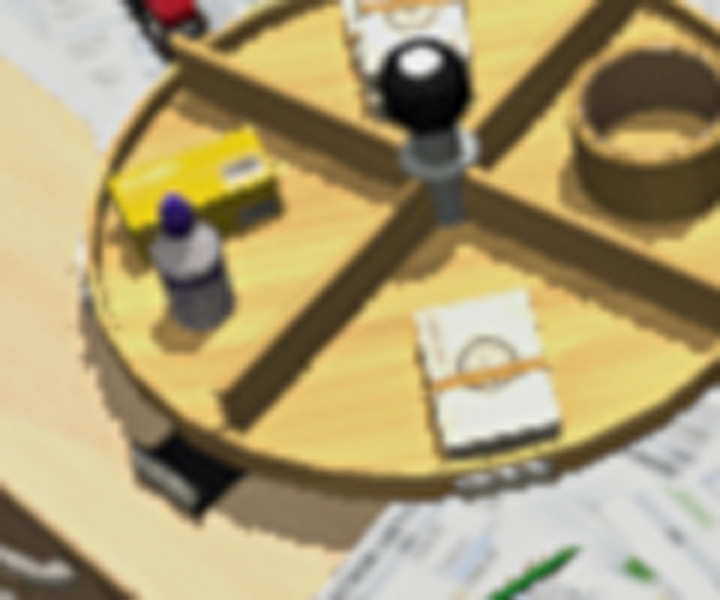

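```bash
python3 - <<'E'
from h import *
P=np.array([[505,412],[630,495],[580,583],[445,495]])/5+[100,135]-.5
q=ray('top',P,.053)[:,:2];e=np.roll(q,-1,0)-q
print('c',q.mean(0).round(4),'len',np.linalg.norm(e,axis=1).round(4),'ang',np.degrees(np.arctan2(e[:,1],e[:,0])).round(1))
P=np.array([[415,312],[527,288],[562,432],[445,455]])/6+[110,140]-.5
q=ray('scene',P,.053)[:,:2];e=np.roll(q,-1,0)-q
print('c',q.mean(0).round(4),'len',np.linalg.norm(e,axis=1).round(4),'ang',np.degrees(np.arctan2(e[:,1],e[:,0])).round(1))
E
```

```text
c [0.4433 0.0655] len [0.0843 0.056  0.0903 0.057 ] ang [-124.   149.6   56.7  -36.5]
c [0.4405 0.0678] len [0.0562 0.0943 0.056  0.0924] ang [ -33.8 -124.4  144.3   55.8]
```

>>> play_rows(
  series="40 -2 -0.4 0 0 0 0;40 -3 -0.6 0 0 0 0;40 -4 -0.8 0 0 0 0;40 -4 -0.8 0 0 0 0;40 -4 -0.8 0 0 0 0;40 -4 -0.8 0 0 0 0;40 -3 -0.6 0 0 0 0;40 -1.5 -0.4 0 0 0 0;40 0 0 0 0 0 9;40 0 0 0 0 0 10;40 0 0 0 0 0 10;40 0 0 0 0 0 10",
)

```text
clock: 15.88
tcp_pos: [0.4441, 0.0676, 0.1763]
orientation: [-0.0, -0.542, 0.841, 0.0]
wrist_force: [0.4, -0.2, -0.2]
finger_gap: 0.0547
```

>>> play_rows(
  series="40 0 0 2 0 0 10;40 0 0 3 0 0 0;40 0 0 0 0 0 0;40 0 0 0 0 0 0",
)

```text
clock: 16.38
tcp_pos: [0.4447, 0.0676, 0.1273]
orientation: [0.0, -0.469, 0.883, -0.0]
wrist_force: [0.7, 0.0, 0.6]
finger_gap: 0.0549
```

```bash
python3 go.py .4425 .0685 .087 146
```

```text
t 16.38 p [0.4447 0.0676 0.1273] yawy 146.0 gap 0.0549 F [0.7 0.  0.6] tilt [ 0.  0. -1.] q6 -1.0
tool shift cm [0.05 0.23 4.03] turn z deg (first-kept shift axes) -0.0 or 180.0
```

>>> play_rows(
  series="40 0 0.2 1.5 0 0 0;40 0 0 1.5 0 0 0;40 0 0 0.5 0 0 0;40 0 0 0.3 0 0 0;40 0 0 0.2 0 0 0;40 0 0 0 0 0 0;40 0 0 0 0 0 0",
)

```text
clock: 17.25
tcp_pos: [0.4431, 0.0688, 0.0871]
orientation: [0.0, -0.469, 0.883, -0.0]
wrist_force: [-0.1, 0.5, -0.7]
finger_gap: 0.0545
```

>>> play_rows(
  series="40 0 0 0.1 0 0 0;40 0 0 0.1 0 0 0;40 0 0 0.05 0 0 0;40 0 0 0 0 0 0",
)

```text
clock: 17.75
tcp_pos: [0.4429, 0.0687, 0.0844]
orientation: [0.0, -0.469, 0.883, -0.0]
wrist_force: [-0.6, 0.1, 1.6]
finger_gap: 0.0544
```

>>> play_rows(
  series="40 0 0 0.1 0 0 0;40 0 0 0 0 0 0",
)

```text
clock: 18.0
tcp_pos: [0.4432, 0.0686, 0.0843]
orientation: [0.0, -0.469, 0.883, -0.001]
wrist_force: [-2.7, -0.8, 10.8]
finger_gap: 0.0547
```

>>> play_rows(
  series="80 0 0 -0.1 0 0 0;80 0 0 0 0 0 0;80 0 0 0 0 0 0;80 0 0 -1 0 0 0;80 0 0 -2 0 0 0;90 0 0 -4 0 0 0;90 0 0 -4 0 0 0;90 0 0 -1 0 0 0;90 0 0 0 0 0 0",
)

```text
clock: 19.12
tcp_pos: [0.4433, 0.0688, 0.2048]
orientation: [0.001, -0.469, 0.883, -0.0]
wrist_force: [-0.4, 1.2, -0.6]
finger_gap: 0.0767
```

```bash
python3 go.py .511 .1676 .19 146;python3 - <<'E'
from h import *
shot('scene','s8',(110,110,270,250),5);shot('top','t8')
im=cv2.imread('pics/t8_raw.png');cv2.imwrite('pics/t8z.png',cv2.resize(im[135:285,100:250],None,fx=5,fy=5,interpolation=cv2.INTER_CUBIC))
E
```

```text
t 19.12 p [0.4433 0.0688 0.2048] yawy 146.0 gap 0.0767 F [-0.4  1.2 -0.6] tilt [ 0.002  0.    -1.   ] q6 -1.0
tool shift cm [-11.98  -0.08   1.5 ] turn z deg (first-kept shift axes) -0.0 or 180.0
```

View pics/s8_c.png

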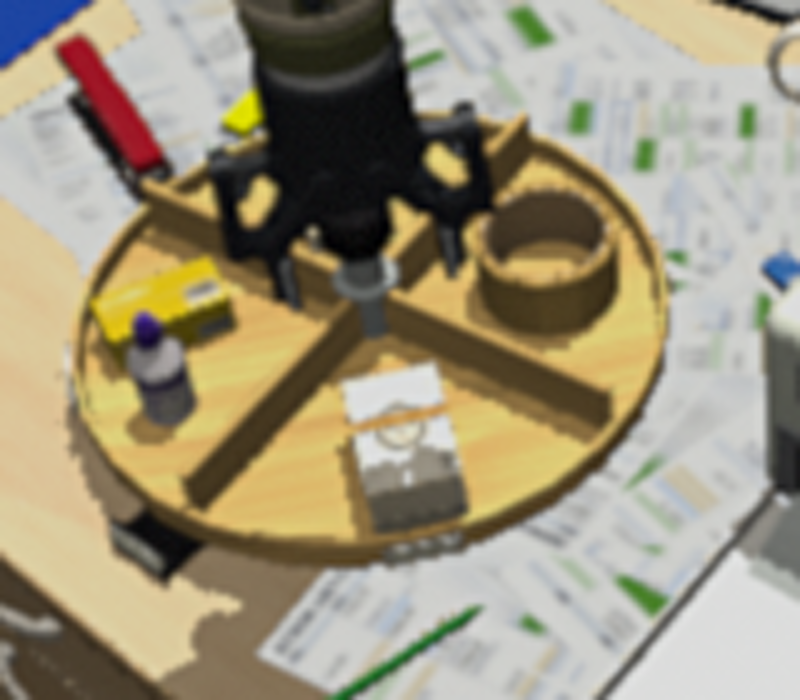

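>>> play_rows(
  series="100 -2 0 0 0 0 0;100 -3 0 0 0 0 0;100 -3 0 0 0 0 0;100 -2.5 0 0 0 0 0;100 -1.4 0 0 0 0 0;100 0 0 0 0 0 0;100 0 0 0 0 0 0",
)

```text
clock: 20.1
tcp_pos: [0.5089, 0.1671, 0.2039]
orientation: [-0.001, -0.469, 0.883, 0.0]
wrist_force: [-0.4, -0.0, 0.5]
finger_gap: 0.0852
```

```bash
python3 go.py .511 .1676 .122 146
```

```text
t 20.1 p [0.5089 0.1671 0.2039] yawy 146.0 gap 0.0852 F [-0.4 -0.   0.5] tilt [-0.001 -0.    -1.   ] q6 -0.81
tool shift cm [-0.17 -0.15  8.19] turn z deg (first-kept shift axes) -0.0 or 180.0
```

>>> play_rows(
  series="100 -0.1 -0.1 2 0 0 0;100 -0.05 0 2 0 0 0;100 0 0 2 0 0 0;100 0 0 1.5 0 0 0;100 0 0 0.7 0 0 0;100 0 0 0 0 0 0",
)

```text
clock: 20.85
tcp_pos: [0.5109, 0.1678, 0.1222]
orientation: [-0.0, -0.469, 0.883, 0.0]
wrist_force: [-0.3, 0.0, -0.0]
finger_gap: 0.0851
```

```bash
python3 go.py .511 .1676 .122 146;python3 - <<'E'
from h import *
shot('scene','s9',(110,110,270,250),5);shot('top','t9',(100,135,250,285),5)
E
```

```text
t 20.85 p [0.5109 0.1678 0.1222] yawy 145.9 gap 0.0851 F [-0.3  0.  -0. ] tilt [-0. -0. -1.] q6 -0.81
tool shift cm [ 0.02 -0.02  0.02] turn z deg (first-kept shift axes) -0.1 or 179.9
```

View pics/s9_c.png

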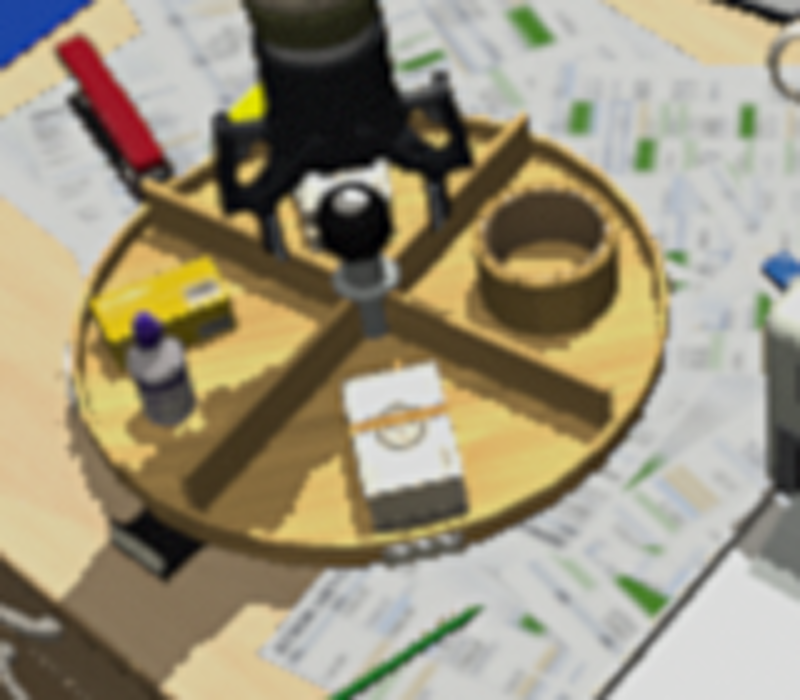

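View pics/t9_c.png

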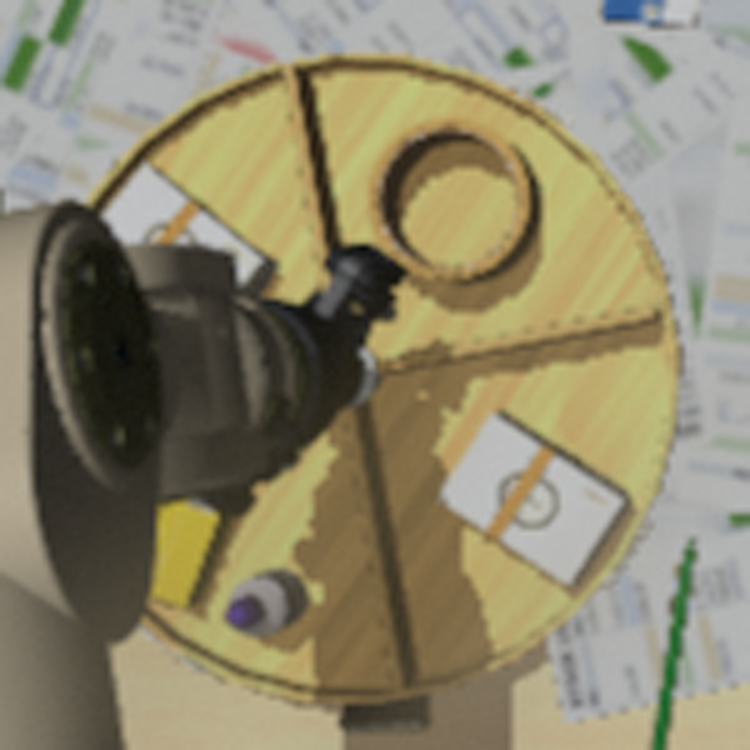

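```bash
python3 - <<'E'
from h import *
u=np.array([np.cos(np.radians(146)),np.sin(np.radians(146)),0]);p=np.array([.511,.1678,.122])
for z in(.112,.122): print(((proj('scene',[p*[1,1,0]+[0,0,z]+s*.045*u for s in(1,-1,0)])-[110,110]+.5)*5).round())
E
```

```text
[[287. 257.]
 [437. 227.]
 [362. 242.]]
[[284. 245.]
 [435. 216.]
 [360. 230.]]
```

>>> play_rows(
  series="50 0 0 0 0 0 0;30 0 0 0 0 0 0;30 0 0 0 0 0 0;30 0 0 0 0 0 0;30 0 0 0 0 0 0;30 0 0 0 0 0 0",
  newtons=60,
)

```text
clock: 21.7
tcp_pos: [0.5103, 0.1689, 0.1231]
orientation: [0.0, -0.47, 0.883, 0.001]
wrist_force: [-4.8, 2.2, 6.5]
finger_gap: 0.0421
```

```bash
python3 go.py .511 .1676 .122 146;python3 - <<'E'
from h import *
print(get_state()['ft_torque'])
shot('top','t10',(100,135,250,285),5)
E
```

```text
t 21.7 p [0.5103 0.1689 0.1231] yawy 146.0 gap 0.0421 F [-4.8  2.2  6.5] tilt [-0.001  0.002 -1.   ] q6 -0.81
tool shift cm [ 0.07 -0.13  0.11] turn z deg (first-kept shift axes) 0.0 or -180.0
[0.59731288 0.93606009 0.02563821]
```

View pics/t10_c.png

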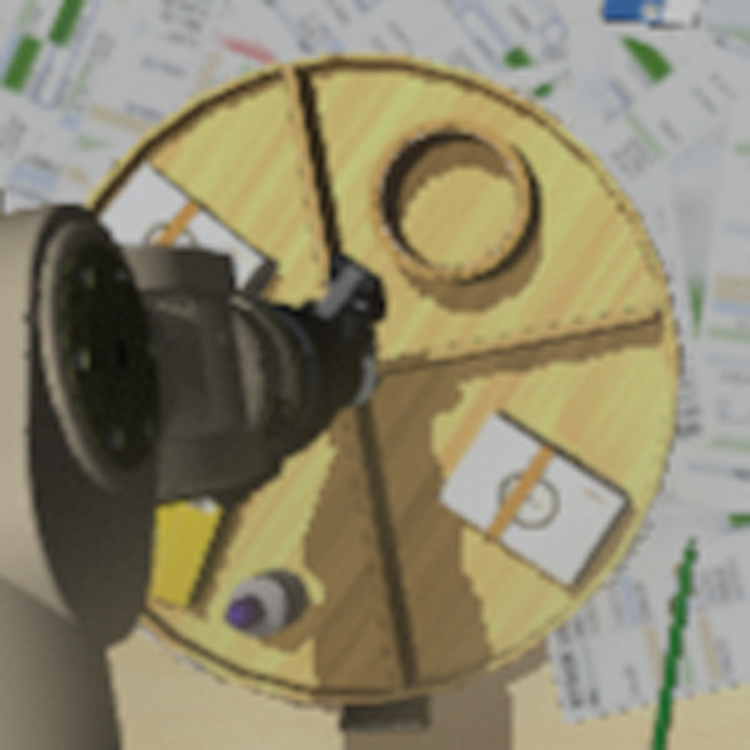

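>>> play_rows(
  series="30 0 0.1 0 0 0 1;30 0 0 0 0 0 2;30 0 0 0 0 0 3;30 0 0 0 0 0 4;30 0 0 0 0 0 4;30 0 0 0 0 0 4;30 0 0 0 0 0 4;30 0 0 0 0 0 4;30 0 0 0 0 0 3;30 0 0 0 0 0 2;30 0 0 0 0 0 1;30 0 0 0 0 0 0",
)

```text
clock: 23.25
tcp_pos: [0.508, 0.1716, 0.1231]
orientation: [-0.001, -0.209, 0.978, 0.003]
wrist_force: [-8.9, 10.8, 9.7]
finger_gap: 0.0421
```

```bash
python3 go.py .511 .1676 .122 114;python3 - <<'E'
from h import *
print(get_state()['ft_torque'])
shot('top','t11',(100,135,250,285),5);shot('scene','s11',(110,110,270,250),5)
E
```

```text
t 23.25 p [0.508  0.1716 0.1231] yawy 114.1 gap 0.0421 F [-8.9 10.8  9.7] tilt [-0.003  0.006 -1.   ] q6 -0.25
tool shift cm [-0.11 -0.49  0.11] turn z deg (first-kept shift axes) 0.1 or -179.9
[1.71874029 1.58880325 0.0231846 ]
```

View pics/t11_c.png

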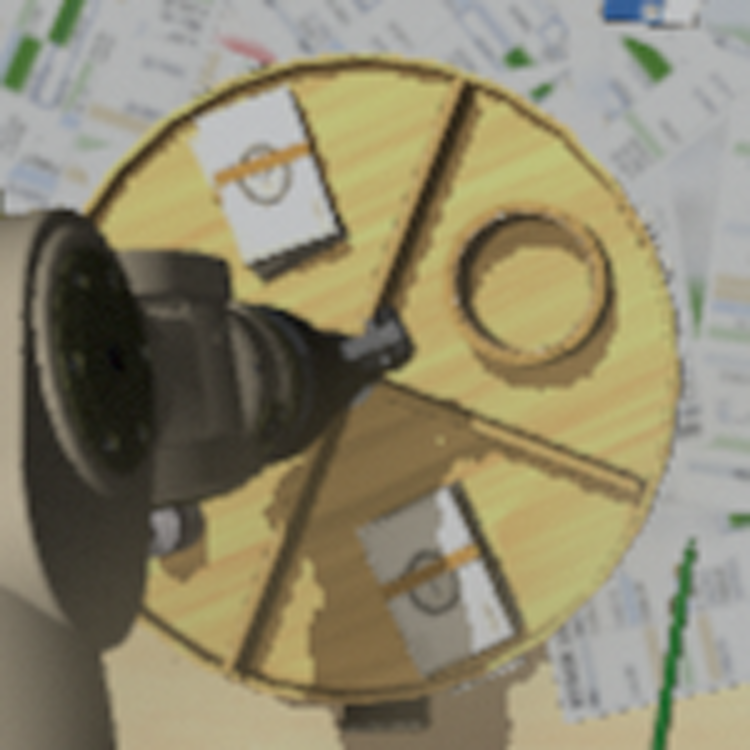

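View pics/s11_c.png

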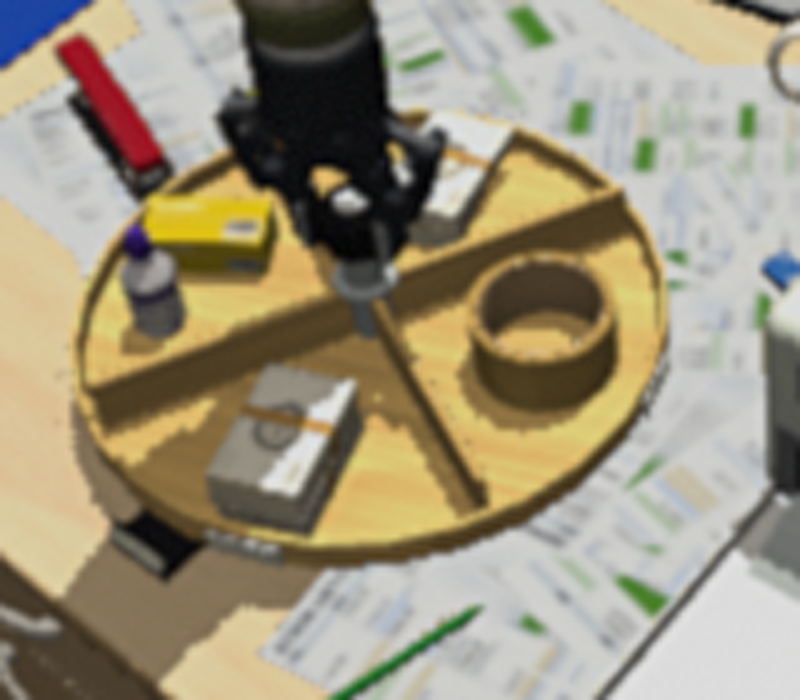

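>>> play_rows(
  series="30 0 0.2 0 0 0 0;30 0 0.15 0 0 0 0;30 0 0 0 0 0 0;30 0 0 0 0 0 0",
)

```text
clock: 23.85
tcp_pos: [0.5079, 0.1718, 0.1231]
orientation: [-0.001, -0.208, 0.978, 0.0]
wrist_force: [-6.1, -1.1, 9.2]
finger_gap: 0.0427
```

>>> play_rows(
  series="75 0 0 0 0 0 0;75 0 0 0 0 0 0;75 0 0 0 0 0 0;75 0 0 0 0 0 0",
)

```text
clock: 24.35
tcp_pos: [0.509, 0.1718, 0.1222]
orientation: [0.0, -0.208, 0.978, 0.0]
wrist_force: [-0.6, -0.1, -0.5]
finger_gap: 0.0638
```

```bash
python3 go.py .5138 .1741 .122 114;python3 - <<'E'
from h import *
shot('top','t12',(100,135,250,285),5);shot('scene','s12',(110,110,270,250),5)
E
```

```text
t 24.35 p [0.509  0.1718 0.1222] yawy 114.0 gap 0.0638 F [-0.6 -0.1 -0.5] tilt [ 0.  0. -1.] q6 -0.24
tool shift cm [-0.53  0.01  0.02] turn z deg (first-kept shift axes) -0.0 or 180.0
```

View pics/s12_c.png

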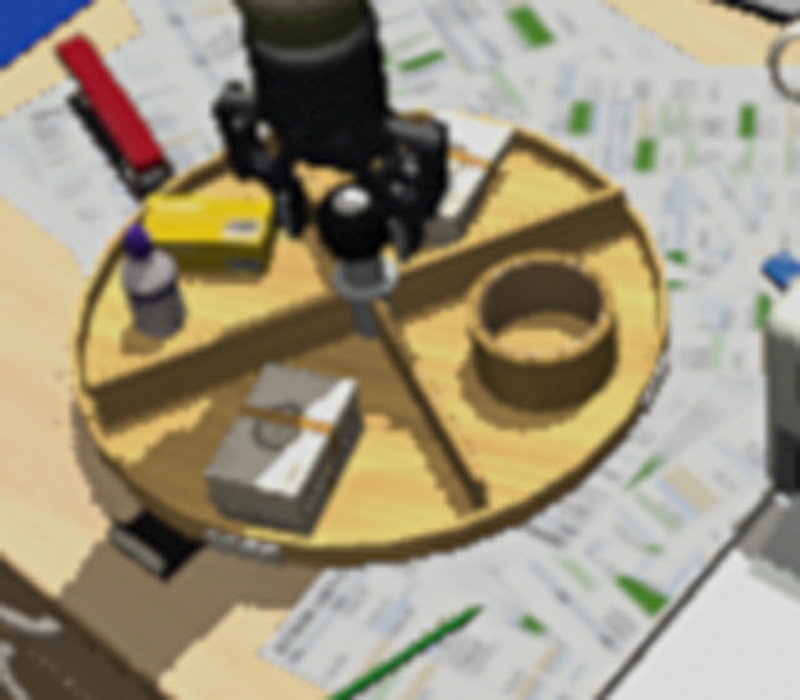

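```bash
python3 - <<'E'
from h import *
print(((proj('scene',[[.5138,.1741,.139],[.511,.1676,.139]])-[110,110]+.5)*5).round())
print(((proj('top',[[.5138,.1741,.139],[.511,.1676,.139]])-[100,135]+.5)*5).round())
P=[]
for f,b in(('t7',(150,195,180,225)),('s7',(165,140,200,180))):
    im=cv2.imread(f'pics/{f}_raw.png');x0,y0,x1,y1=b
    c=cv2.cvtColor(im[y0:y1,x0:x1],cv2.COLOR_BGR2GRAY)
    hs=cv2.cvtColor(im[y0:y1,x0:x1],cv2.COLOR_BGR2HSV)
    dark=(hs[...,2]<75)&(hs[...,1]<90)
    n,l,s,ce=cv2.connectedComponentsWithStats(dark.astype('uint8'))
    i=1+np.argmax(s[1:,4]);print(f,'dark bbox',s[i]+[x0,y0,0,0,0],ce[i]+[x0,y0])
    cv2.imwrite(f'pics/k{f}.png',cv2.resize(im[y0:y1,x0:x1],None,fx=16,fy=16,interpolation=cv2.INTER_NEAREST))
E
```

```text
[[352. 202.]
 [356. 210.]]
[[305. 372.]
 [317. 378.]]
t7 dark bbox [155 201  18  17 160] [163.21875 209.05   ]
s7 dark bbox [173 147  15  20 156] [180.41025641 156.8974359 ]
```

View pics/kt7.png

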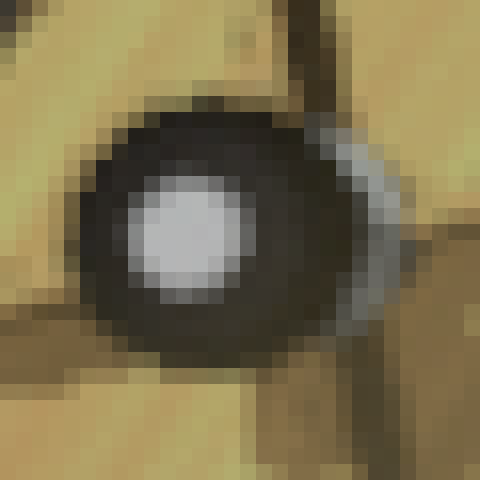

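View pics/ks7.png

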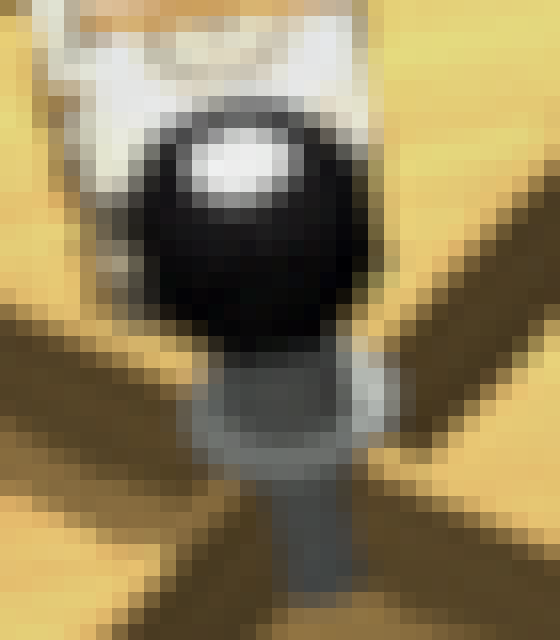

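>>> play_rows(
  series="75 -0.3 0 0 0 0 0;75 -0.2 0 0 0 0 0;75 0 0 0 0 0 0;30 0 0 0 0 0 0;30 0 0 0 0 0 0;30 0 0 0 0 0 0;30 0 0 0 0 0 0;30 0 0 0 0 0 0",
  newtons=60,
)

```text
clock: 25.45
tcp_pos: [0.5133, 0.1741, 0.1227]
orientation: [0.0, -0.208, 0.978, 0.0]
wrist_force: [-3.2, 0.8, 5.7]
finger_gap: 0.0422
```

```bash
python3 go.py .5135 .1733 .122 114;python3 - <<'E'
from h import *
im=shot('top','t13')
S=np.float64
# tongue, both views, enlarge
cv2.imwrite('pics/tg_t.png',cv2.resize(im[265:290,155:200],None,fx=14,fy=14,interpolation=cv2.INTER_NEAREST))
im=shot('scene','s13');cv2.imwrite('pics/tg_s.png',cv2.resize(im[200:235,120:165],None,fx=14,fy=14,interpolation=cv2.INTER_NEAREST))
cv2.imwrite('pics/dv_t.png',cv2.resize(cv2.imread('pics/t13_raw.png')[140:280,140:240],None,fx=5.5,fy=5.5,interpolation=cv2.INTER_CUBIC)[:600*2][:, :])
E
```

```text
t 25.45 p [0.5133 0.1741 0.1227] yawy 114.0 gap 0.0422 F [-3.2  0.8  5.7] tilt [ 0.     0.001 -1.   ] q6 -0.24
tool shift cm [ 0.02 -0.08  0.07] turn z deg (first-kept shift axes) -0.0 or 180.0
```

View pics/tg_t.png

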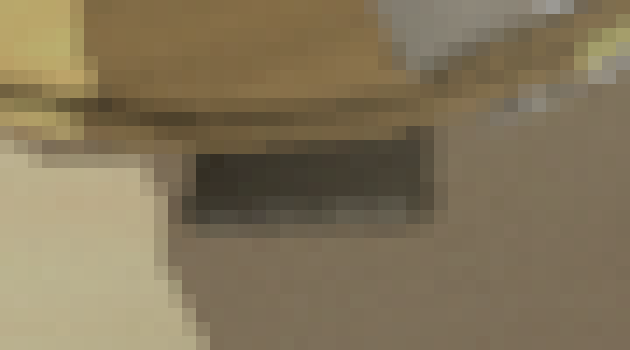

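View pics/tg_s.png

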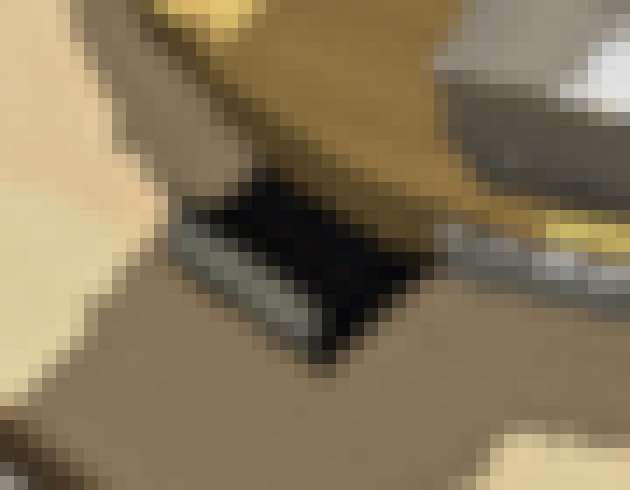

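```bash
python3 - <<'E'
from h import *
c=np.array([.5137,.1738])
def b(n,p,z):
    q=ray(n,p,z)[:,:2];d=c-q;print(n,z,q.round(4).tolist(),'r',np.linalg.norm(d,axis=1).round(4),'bearing',np.degrees(np.arctan2(d[:,1],d[:,0])).round(1))
T=np.array([[185,228],[432,225],[309,228],[196,165],[432,140]])/14+[155,265]-.5
b('top',T,.012)
S=np.array([[190,210],[325,335],[245,300],[430,255]])/14+[120,200]-.5
for z in(.012,.016):b('scene',S,z)
E
```

```text
top 0.012 [[0.3069, 0.1876], [0.3071, 0.1364], [0.3067, 0.1619], [0.3197, 0.1853], [0.3244, 0.1364]] r [0.2072 0.21   0.2073 0.1943 0.193 ] bearing [-3.8 10.3  3.3 -3.4 11.2]
scene 0.012 [[0.3149, 0.1902], [0.312, 0.1428], [0.3071, 0.1627], [0.3398, 0.142]] r [0.1995 0.2041 0.2069 0.1767] bearing [-4.7  8.7  3.1 10.4]
scene 0.016 [[0.3135, 0.1871], [0.3106, 0.1398], [0.3057, 0.1597], [0.3384, 0.1391]] r [0.2006 0.2059 0.2085 0.1787] bearing [-3.8  9.5  3.9 11.2]
```

View pics/dv_t.png

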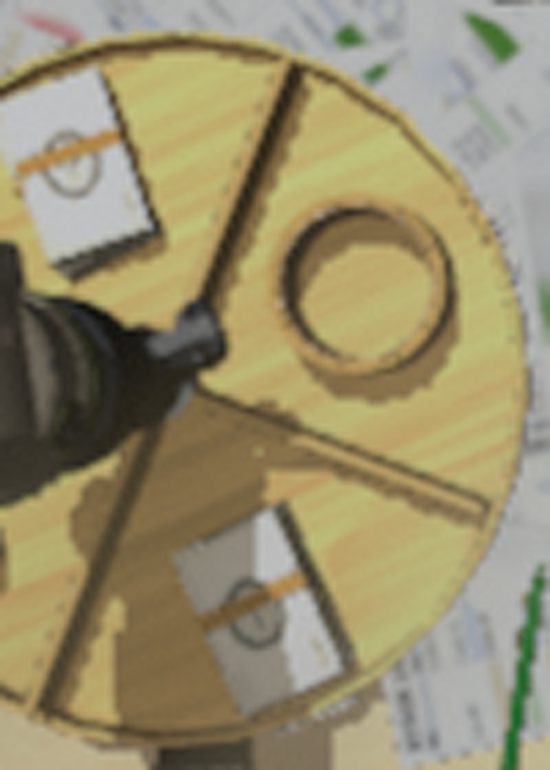

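```bash
python3 - <<'E'
from h import *
im=cv2.imread('pics/t13_raw.png')
a=cv2.resize(im[205:250,180:240],None,fx=12,fy=12,interpolation=cv2.INTER_CUBIC);cv2.imwrite('pics/d1.png',a)
a=cv2.resize(im[145:205,165:205],None,fx=10,fy=10,interpolation=cv2.INTER_CUBIC);cv2.imwrite('pics/d2.png',a)
a=cv2.resize(im[215:275,140:180],None,fx=10,fy=10,interpolation=cv2.INTER_CUBIC);cv2.imwrite('pics/d3.png',a)
E
```

```text
(no output)
```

View pics/d1.png

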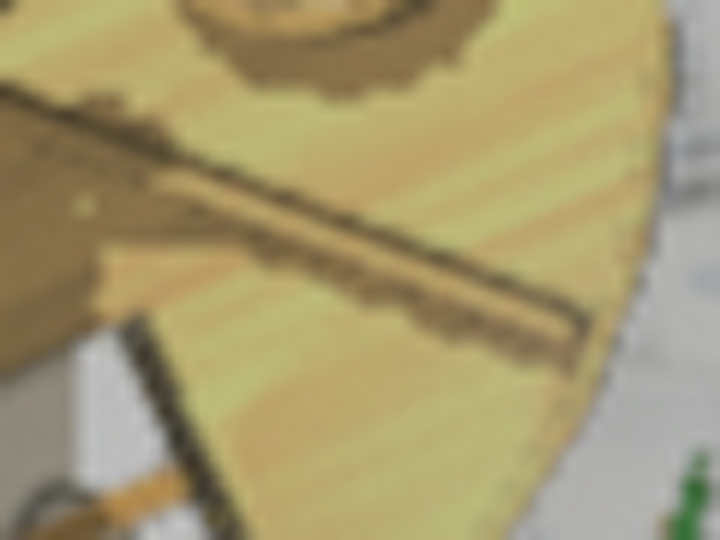

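View pics/d2.png

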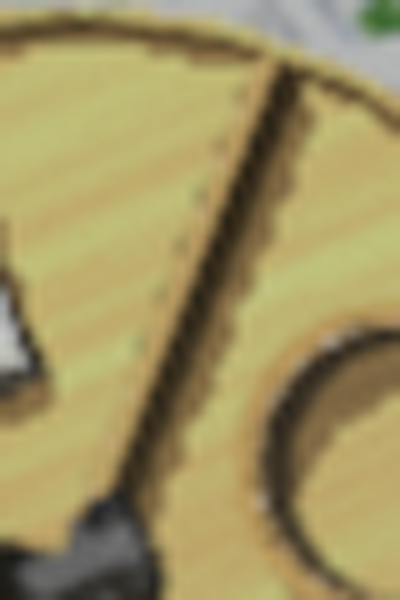

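View pics/d3.png

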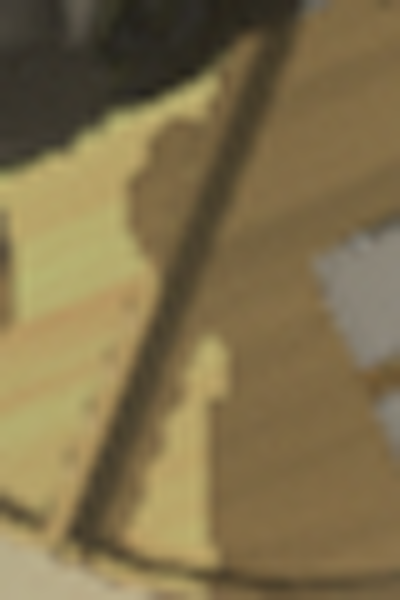

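```bash
python3 - <<'E'
from h import *
A=np.array([[278,75],[118,475]])/10+[165,145]-.5; B=np.array([[75,530],[265,40]])/10+[140,215]-.5; C=np.array([[160,172],[572,333]])/12+[180,205]-.5
q=ray('top',np.r_[A,B,C],.073)[:,:2]
def ang(a,b): d=b-a; return np.degrees(np.arctan2(d[1],d[0]))
print(q.round(4).tolist())
print('line diam',ang(q[0],q[2]), ang(q[0],q[1]),ang(q[3],q[2]),'right',ang(q[4],q[5]))
c=np.array([.5137,.1738])
d=np.radians(ang(q[0],q[2]));n=np.array([-np.sin(d),np.cos(d)]);print('axis offset from diam line',(c-q[0])@n)
d=np.radians(ang(q[4],q[5]));n=np.array([-np.sin(d),np.cos(d)]);print('axis offset from right midline',(c-q[4])@n, n)
E
```

```text
[[0.6713, 0.1038], [0.5604, 0.1485], [0.3548, 0.229], [0.4876, 0.177], [0.4858, 0.1027], [0.4479, 0.0084]]
line diam 158.40928673526327 158.02049387052648 158.63647817899712 right -111.84632244077815
axis offset from diam line -0.00715034731204881
axis offset from right midline -0.0005171585632702543 [ 0.92818528 -0.37211838]
```

>>> play_rows(
  series="30 0 0.05 0 0 0 1;30 0 0 0 0 0 2;30 0 0 0 0 0 3;30 0 0 0 0 0 3;30 0 0 0 0 0 3;30 0 0 0 0 0 3;30 0 0 0 0 0 2.4;30 0 0 0 0 0 2;30 0 0 0 0 0 1;30 0 0 0 0 0 0;30 0 0 0 0 0 0",
)

```text
clock: 26.92
tcp_pos: [0.5133, 0.1744, 0.1227]
orientation: [0.0, -0.031, 1.0, 0.0]
wrist_force: [-1.9, 0.3, 5.4]
finger_gap: 0.0425
```

```bash
python3 go.py .5135 .1733 .122 93.6;python3 - <<'E'
from h import *
im=shot('top','t14',(100,135,250,285),5);shot('scene','s14',(110,110,270,250),5)
E
```

```text
t 26.93 p [0.5133 0.1744 0.1227] yawy 93.6 gap 0.0425 F [-1.9  0.3  5.4] tilt [ 0.  0. -1.] q6 0.12
tool shift cm [-0.02 -0.11  0.07] turn z deg (first-kept shift axes) -0.0 or 180.0
```

View pics/t14_c.png

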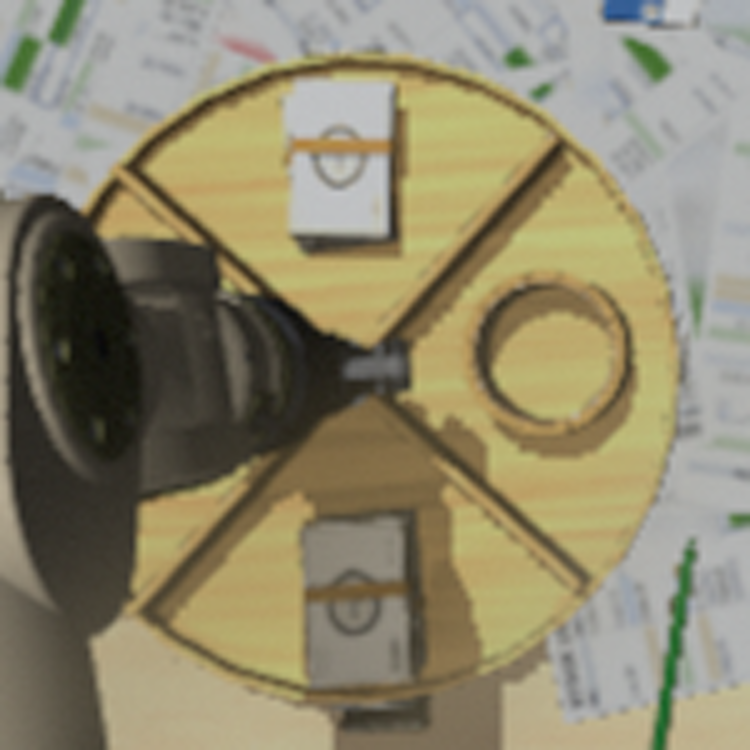

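View pics/s14_c.png

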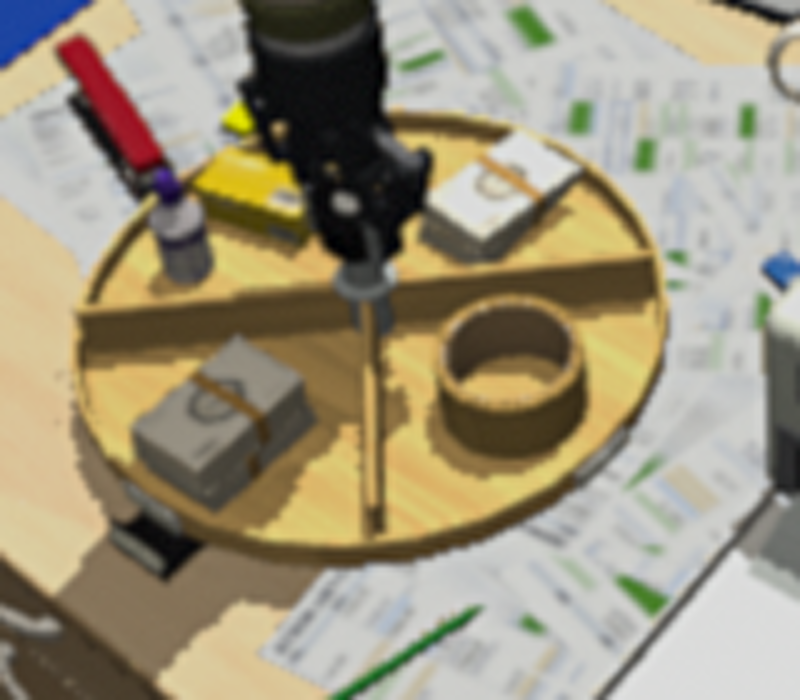

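```bash
python3 - <<'E'
from h import *
im=cv2.imread('pics/t14_raw.png')
def z(n,b,k):
    x0,y0,x1,y1=b;return cv2.resize(im[y0:y1,x0:x1],None,fx=k,fy=k,interpolation=cv2.INTER_CUBIC)
a=np.hstack([z(0,(195,155,225,185),13),z(0,(120,240,150,270),13)])
b=np.hstack([z(0,(115,160,145,190),13),z(0,(195,230,225,260),13)])
cv2.imwrite('pics/e1.png',np.vstack([a,b])[:,:])
cv2.imwrite('pics/e1.png',cv2.resize(np.vstack([a,b]),(600,600)))
cv2.imwrite('pics/e2.png',z(0,(150,262,200,288),14))
im=cv2.imread('pics/s14_raw.png');cv2.imwrite('pics/e3.png',z(0,(120,190,170,235),13))
E
```

```text
(no output)
```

View pics/e1.png

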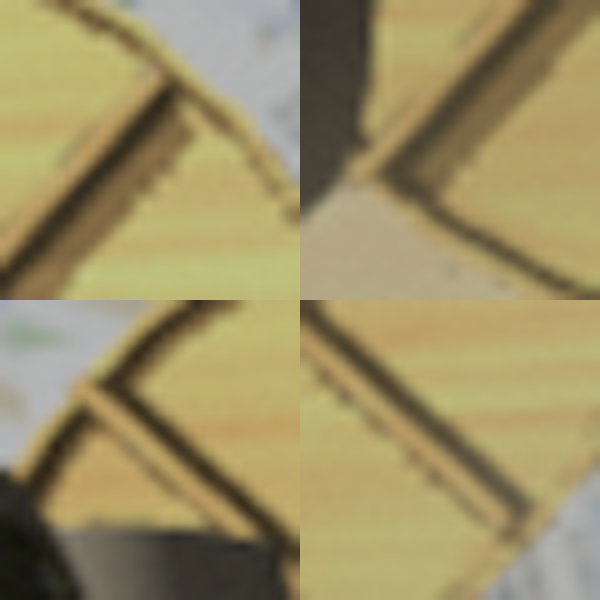

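View pics/e2.png

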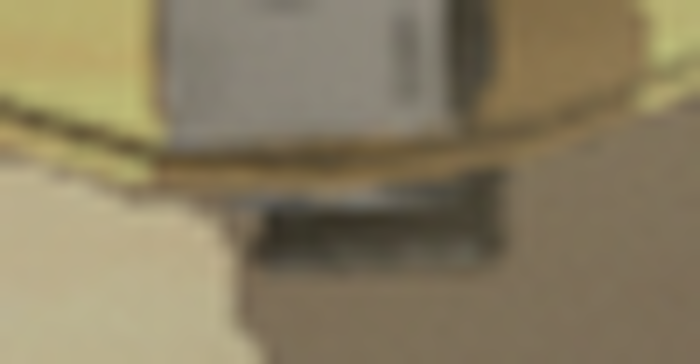

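View pics/e3.png

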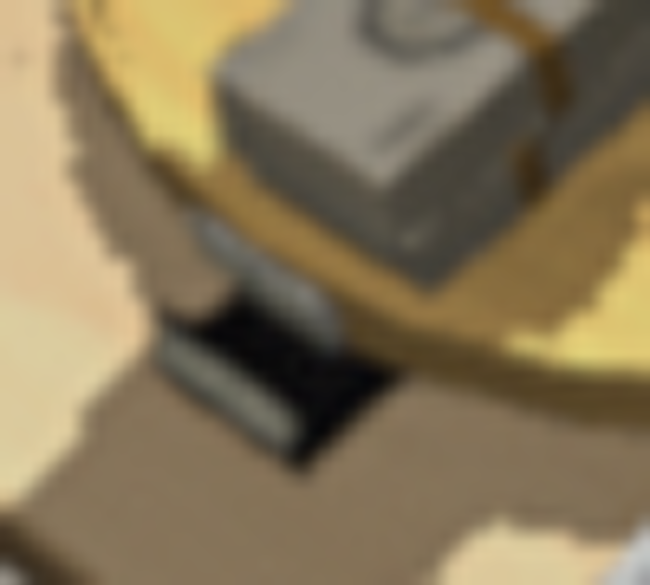

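```bash
python3 - <<'E'
from h import *
def ang(a,b): d=b-a; return np.degrees(np.arctan2(d[1],d[0]))
k=10
E1=np.array([[172,85],[382-300,178]],float)/k+[[195,155],[120,240]]-.5
E2=np.array([[112,392-300],[532-300,515-300]],float)/k+[[115,160],[195,230]]-.5
q=ray('top',np.r_[E1,E2],.073)[:,:2];a1,a2=ang(q[0],q[1]),ang(q[2],q[3])
print(q.round(4),a1,a2,'bay bearing',(a1+(a2%360))/2-180)
# intersection of the edge lines, corrected by 3.5mm face half width
d1=np.radians(a1);d2=np.radians(a2)
n1=np.array([-np.sin(d1),np.cos(d1)]);n2=np.array([-np.sin(d2),np.cos(d2)])
for s1 in(-1,):
  for s2 in(-1,):
    # top face lies to +y/-... side
    A=np.array([n1,n2]);
    for s in((-.0035,-.0035),):
        print('axis top',np.linalg.solve(A,[n1@q[0]+s[0],n2@q[2]+s[1]]),n1,n2)
def br(c,p):d=c-p;return np.degrees(np.arctan2(d[1],d[0])).round(1)
for n,T,G in(('top',np.array([378,265])/14+[150,262]-.5,np.array([335,195])/14+[150,262]-.5),('scene',np.array([230,395])/13+[120,190]-.5,np.array([268,282])/13+[120,190]-.5)):
    t=ray(n,T,.012)[0,:2];
    for zz in(.035,.040):
        g=ray(n,G,zz)[0,:2]
        for c in([.5137,.1738],[.5125,.1710]): print(n,zz,c,'tongue',t.round(4),br(np.array(c),t),'tag',g.round(4),br(np.array(c),g))
E
```

```text
[[0.6395 0.0497]
 [0.3829 0.2825]
 [0.6275 0.2905]
 [0.3974 0.0347]] 137.77918840263973 -131.98190441910901 bay bearing 2.8986419917653734
axis top [0.51338597 0.16889237] [-0.67198963 -0.74056056] [ 0.74335612 -0.66889587]
top 0.035 [0.5137, 0.1738] tongue [0.3077 0.1621] 3.3 tag [0.3261 0.1655] 2.5
top 0.035 [0.5125, 0.171] tongue [0.3077 0.1621] 2.5 tag [0.3261 0.1655] 1.7
top 0.04 [0.5137, 0.1738] tongue [0.3077 0.1621] 3.3 tag [0.3269 0.1642] 2.9
top 0.04 [0.5125, 0.171] tongue [0.3077 0.1621] 2.5 tag [0.3269 0.1642] 2.1
scene 0.035 [0.5137, 0.1738] tongue [0.3099 0.1652] 2.4 tag [0.328  0.1661] 2.4
scene 0.035 [0.5125, 0.171] tongue [0.3099 0.1652] 1.6 tag [0.328  0.1661] 1.5
scene 0.04 [0.5137, 0.1738] tongue [0.3099 0.1652] 2.4 tag [0.3261 0.1622] 3.5
scene 0.04 [0.5125, 0.171] tongue [0.3099 0.1652] 1.6 tag [0.3261 0.1622] 2.7
```

>>> play_rows(
  series="30 0 0 0 0 0 0;30 0 0 0 0 0 0;30 0 0 0 0 0 0;30 0 0 0 0 0 0",
)

```text
clock: 27.52
tcp_pos: [0.5133, 0.1744, 0.1227]
orientation: [0.0, -0.031, 1.0, 0.0]
wrist_force: [-0.7, -0.5, 5.0]
finger_gap: 0.0425
```

```bash
python3 - <<'E'
from h import *
a=cv2.imread('pics/t0_raw.png').astype(int);b=shot('top','t15').astype(int);c=cv2.imread('pics/t14_raw.png').astype(int)
print('eraser/pad diff',abs(a-b)[90:145,215:255].mean(),'deck since t14',abs(b-c)[150:280,180:230].mean())
s=get_state();print(s['clock'],s['finger_gap'],s['ft_torque'].round(2),s['wrist_force'].round(1))
from workcell import workorder; print(workorder.hand_in())
E
```

```text
eraser/pad diff 8.808636363636364 deck since t14 0.8568205128205129
27.575 0.04208165926689024 [ 0.35  0.42 -0.08] [-2.2 -0.2  5.2]
the job is handed in; nothing more can be done
None
```

```bash
python3 - <<'E'
from h import *
a=cv2.imread('pics/t0_raw.png');b=cv2.imread('pics/t15_raw.png')
cv2.imwrite('pics/cmp.png',cv2.resize(np.hstack([a[85:150,205:260],b[85:150,205:260]]),None,fx=6,fy=6))
E
```

```text
(no output)
```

View pics/cmp.png

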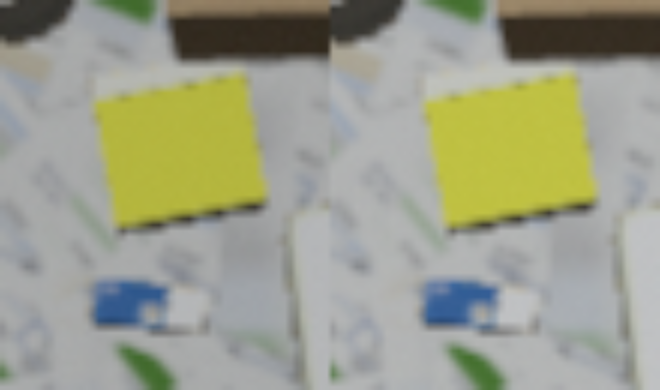

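Both packs are stacked flat in the formerly empty bay. I turned the sorter about 52° at up to roughly 30°/s, and the gripper is still holding the centre knob at 60 N. The job was handed in at 27.6 s.

- **Packs:** the upper pack went in first, with the lower one on top of it, both with the long side pointing outward. They still looked flat and in place after the turn. The lower pack actually lay crosswise in the tray, not flush under the upper one as described, so I gripped it at its measured angle.
- **Sorter while loading:** I saw no movement of the deck in the pictures taken while I loaded the packs.
- **Knob:** my first grip was about 6 mm off the axis because my first measurement of it was slightly wrong. The side force rose to about 14 N, so partway through the turn I let go of the knob, re-centred and gripped again. After that the side force stayed below about 4 N.
- **Facing the tongue:** the dividers put the bay at 2.9° in the top view. The tongue measured between 1.6° and 3.3°, depending on the view and the axis estimate. The bay is therefore square to within about 1°, though my estimates of the axis differ by a few millimetres.
- **Final hold:** the deck did not move in the last half second (finger gap 42 mm, twist about 0.1 N m).
- **Eraser and note pad:** an automatic before-and-after comparison showed a difference there. Side by side, both are in the same place and only the lighting changed.

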